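Raise the ratchet press, scrape the resin chips off its glass, let the foot down again

TASK

Clean the little specimen press: pull its ram up past the clicking pawl until it hangs on its topmost tooth, and let go. Then take the orange scraper block and draw all four amber resin chips off the glass into the trough at the front, scraping lightly because it is glass and keeping your fingers off the chips; stand the scraper upright on the bench again, clear of the press. Finally lift the red pawl lever and hold it up until the foot has sunk all the way down onto the clean glass, let the lever drop back, and leave the other things on the bench alone.

Things in the scene. Friction and masses are not known exactly. Their poses are not given: they have to be found in the camera images.
- press: Grey specimen bonding press fixed to the bench, 270 x 150 mm. Origin: centre of the base's underside, on the bench; +x from its open front to its back plate, +y to the side of the red lever grip, z up. All mm below are in this frame. The base is x -135 to 135, y +-75; back plate (84 wide) x 94 to 108 up to z 220; two clips on the glass at x 42 to 58, y +-69, up to z 37.
- glass: Glass plate of the press, fixed, 150 x 130 x 8 mm: x -90 to 60, y +-65, top at z 30; nothing stands on it in front of x = 0 but the chips, and the foot hangs over x 0 to 50. Origin: centre of its underside, axes as the press. A push of more than 45 N from the scraper breaks it.
- trough (a point): Middle of the floor of the chip trough in front of the glass. The trough is x -131 to -90 (the glass's front edge), y +-69, floor z 17, top of lip and ends z 27.
- ram (a joint): Height of the ram (foot, post, arm, knob, toothed rail; 0.4 to 0.65 kg) in m, 0 = foot down on the glass, up positive. Damped slide, 40 N per m/s: 8 to 14 N pull it up slowly; with the pawl out it sinks at about 0.1 m/s. It rests on a tooth every 0.008 up to 0.128, the topmost; end stop at 0.133: pull up to the stop, it then settles 5 mm back. Starts 1 to 5 teeth up.
- pull_knob (a point): Middle of the black round pull knob on the ram's arm, at press x 25, y 0, z 185 + ram height. Upright cylinder 30 mm in diameter, from 16 below to 22 above this point; arm top 22 below it. Take it from above, fingers at its +-y sides; leave toward the front of the press, as light guides hang in the air some 15 cm to its right.
- foot_front (a point): Middle of the front lower edge of the foot (x 0 to 50, y +-32, 16 thick); rises with the ram, always at press x 0. On the topmost tooth it is 128 mm above the glass and still overhangs the rear chips, so the scraper comes in under it from the front, the hand leaning 35 to 45 degrees from vertical toward the front of the press.
- pawl (a joint): Angle of the pawl in rad: 0 = its nose in the teeth (a spring and its weight hold it there), positive = red grip lifted. The nose is out of the teeth above 0.1; stop at 0.36. Axis along the press's x, through y -34, z 120. Lifting takes about 2 to 4 N at the grip.
- pawl_grip (a point): Middle of the red grip on the end of the pawl lever: a rod 16 mm in diameter, 36 mm long along the press's x, at x 39, y 110, z 120 when down, 144 mm from the pawl's axis. Free all round: pinch it from above, fingers at its +-y sides, lift it 30 to 40 mm and hold.
- scraper: Scraper block standing upright, 84 mm tall: white foot 26 (x) x 92 (y) x 30 mm with steel along both long bottom edges, orange grip 22 (x) x 78 (y) above it. Same front and back. Origin: centre of its underside, z up. 0.15 kg. Grip it across the 22 mm, over 34 mm above its underside. Leaning about its y axis it scrapes on one long bottom edge, 13 mm from its middle plane.
- chip_0: Chip of cured amber resin, about 16 x 14 mm and 6 mm thick, 12 g; origin: centre of its underside. Starts on the glass, near or just under the front of the foot.
- chip_1: Another amber chip, about 15 x 12 x 6 mm; origin: centre of its underside. Starts on the glass, near or just under the front of the foot.
- chip_2: Another amber chip, about 15 x 15 x 6 mm; origin: centre of its underside. Starts on the front half of the glass.
- chip_3: Another amber chip, about 17 x 12 x 6 mm; origin: centre of its underside. Starts on the front half of the glass.
- resin_bottle: Brown dropper bottle, 34 mm in diameter, 102 mm tall, standing; leave it alone. Origin: centre of its underside.
- dish: Round clear sample dish, 58 mm in diameter, 14 mm high; leave it alone. Origin: centre of its underside.
- slide_case: Blue slide box, 33 x 84 x 32 mm; leave it alone. Origin: centre of its underside.
- eye_loupe: Black eye loupe, 35 mm in diameter, 40 mm tall; leave it alone. Origin: centre of its underside.
Things that resemble listed ones, but are neither listed nor needed, are in the scene too. Of the things that look like the scraper, the larger one is meant.

How it is judged:
On the way, in this order (a step that is already met when the one before it is completed fails the run):
1. the ram hangs on its topmost tooth, let go (value of joint ram between 0.124 and 0.1315 m and value of joint pawl below 0.1 rad and contact force between the fingers and ram below 0.3 N), for 0.2 s.
2. all four chips have been scraped into the trough while the ram is still up (x of chip_0 in the frame of press between -0.133 and -0.091 m and y of chip_0 in the frame of press between -0.071 and 0.071 m and z of each of chip_0, chip_1, chip_2, chip_3 in the frame of press below 0.027 m and x of chip_1 in the frame of press between -0.133 and -0.091 m and y of chip_1 in the frame of press between -0.071 and 0.071 m and x of chip_2 in the frame of press between -0.133 and -0.091 m and y of chip_2 in the frame of press between -0.071 and 0.071 m and x of chip_3 in the frame of press between -0.133 and -0.091 m and y of chip_3 in the frame of press between -0.071 and 0.071 m and value of joint ram above 0.124 m), for 0.2 s.
3. the scraper stands on the bench, let go, clear of the press, while the ram is still up (value of joint ram above 0.124 m and height (world z) of scraper below 0.006 m and angle between scraper's own z axis and vertical below 0.12 rad and contact force between the fingers and scraper below 0.3 N and contact force between scraper and press below 0.2 N), for 0.2 s.
At the end, for the whole second after the job is handed in: Ram fully down (within 4 mm of the glass), pawl dropped back (under 0.05 rad), all four chips in the trough in front of the glass (below its lip), scraper standing upright on the bench (within 7 degrees, underside within 6 mm of the bench), at rest, not touching the press (value of joint ram below 0.004 m and value of joint pawl below 0.05 rad and x of chip_0 in the frame of press between -0.133 and -0.091 m and y of chip_0 in the frame of press between -0.071 and 0.071 m and z of each of chip_0, chip_1, chip_2, chip_3 in the frame of press below 0.027 m and x of chip_1 in the frame of press between -0.133 and -0.091 m and y of chip_1 in the frame of press between -0.071 and 0.071 m and x of chip_2 in the frame of press between -0.133 and -0.091 m and y of chip_2 in the frame of press between -0.071 and 0.071 m and x of chip_3 in the frame of press between -0.133 and -0.091 m and y of chip_3 in the frame of press between -0.071 and 0.071 m and height (world z) of scraper below 0.006 m and angle between scraper's own z axis and vertical below 0.12 rad and linear speed of scraper below 0.02 m/s and contact force between scraper and press below 0.2 N).
It fails at once if the scraper pushes on the glass with more than 45 N (contact force between scraper and glass above 45 N).
It fails at once if the fingers touch a chip (contact force between the fingers and chip_0 above 0.5 N or contact force between the fingers and chip_1 above 0.5 N or contact force between the fingers and chip_2 above 0.5 N or contact force between the fingers and chip_3 above 0.5 N).
It fails at once if a bystander (dropper bottle, dish, slide box, loupe) is moved more than 20 mm (distance of any of resin_bottle, dish, slide_case, eye_loupe from where it was at the start of the episode above 0.02 m).
It also fails if it takes over 69 s, if anything falls off the work surface, if the arm or the gripper's body presses on something with over 40 N, if the wrist force passes 120 N, or if a joint passes its speed limit or range.

ROBOT

A 6-joint arm with a two-finger parallel gripper is mounted at the origin on a cart in front of the work surface, level with it; the furniture and walls round the work are solid. World frame = base frame: x ahead of the robot, y to its left, z up, the work surface at z = 0. Lengths are in m, angles in rad, forces in N, time in s.
With the tool pointing down it reaches from about 0.35 to 0.85 m from the base axis. Payload 8.1 kg.
Tool frame: the origin (TCP) lies midway between the tips of the shut fingers; the grasp point (between the pads) lies 19 mm behind it; z points along the fingers, y is the line along which they close (so a half turn about z gives the same grasp; the last joint's range is limited). The gripper opens to 93 mm and grips with 3 to 60 N. Pads are 15 mm wide; open, the fingers measure 128 mm over their backs; the gripper's body (75 mm by 188 mm) begins 65 mm behind the grasp point.
Start: joints at [-1.303, 0.13, 1.488, -0, 1.523, -0.085], TCP at [0.207, -0.563, 0.219] pointing down, gripper open.
Joint ranges: [-2.96, 2.96], [-0.89, 2.26], [0.02, 2.5], [-1.34, 4.48], [0, 2.73], [-2.66, 2.66]. Speed limits (rad/s): [2.39, 2.39, 2.79, 3.14, 3.14, 3.14].

INTERFACE

Orientations are given as a rotation vector (axis times angle).
In Python, from plant import robot, cams gives the robot as it stands. The module is installed in compiled form; this text tells all that it offers.
- The arm moves only by the tool play_rows, never from a script. Its arguments are lists of equal length, an entry for each row: "slide": the shift along the tool's x, y, z scaled (see below), a list of three; "twist": the turn, a rotation vector about the tool's x, y, z scaled (see below), a list of three. A call has exactly 8 rows; each row shifts and turns the commanded pose from where the row before left it, along the tool's axes as they then stand; what a row does not reach is not made up. The controller multiplies each number of a shift by 25 cm and each number of a turn by 60 degrees. A row lasts 1/10 s, in which the tool goes at most 50 mm and 8.59 degrees, less where a joint would pass 70% of its speed; a pose out of reach is approached as far as the arm can. A call with a number of a shift or a turn outside -1 to 1 is refused whole. A call with a gripper value outside its range is refused whole. "fingers" is the closure, from -1 (fully open) to 1 (shut), set as the call begins (left out, the last holds). The fingers move at their own pace and stop on an object; "force" is the grip in N (left out, the last holds). Time passes only in rows, so rows that do not move let the fingers close, or fill a call up. It gives the time, the measured TCP pose, the force, the opening and the grip force at its end, in the units of the state.
- robot.read_state(): the state, without advancing time (a new reading comes with each control period).
- cams.read_camera(name): name is "scene" or "top" or "wrist"; returns (picture, depth): 480x640x3 uint8, red, green, blue; 480x640 float32, m along the optical axis (not along the pixel's ray), 0 where there is no reading.
- cams.get_calibration(name): a dict with "fx", "fy", "cx", "cy" (pixels), "k1" (the pictures are not rectified: a ray, as slopes to the right and down, at radius r is drawn at 1 + k1 r^2 times it, then the intrinsics apply), "world_from_camera" (4x4, takes a point from camera to world coordinates). Camera axes: x right, y down, z forward; pixel columns grow to the right and rows downward; lengths in m; the calibration is good to about 2 mm. A picture is of the moment at which its call begins: read the wrist's pose just before it. get_calibration takes no time and is no camera call; for the wrist camera it gives the pose at the moment of the call.
- robot.close_job(): hands the job in; it is judged then, once.
The state is a dict: "t": time; "q": joint angles; "dq": joint speeds; "joint_torque": joint torques, N m; "tool_pos": TCP position; "orientation": TCP orientation; "force": force on the tool from outside, world axes, zero at the start; "wrist_torque": the same for the moment, N m; "opening": finger opening in m; "gripper_force": force on a finger pad.
Only numpy, scipy, OpenCV 4.12 (cv2) and the standard library are available. Lean on these libraries where they do the work, as an engineer would, in place of code of your own. Each camera call takes 0.05 s, during which the arm holds its last target. There are 200 camera calls.

## Working session

There is one attempt and no reset: what is moved stays moved. The work goes in short steps, Python scripts to look and compute and a tool call to move; the robot and the scene stay as the last step left them, time stands still between calls to the robot, and variables do not carry over. Pictures are saved under pics/ and viewed, at most 10 in all, crops included, and the job is handed in when it is done.

Besides the shell and the picture viewer there is one more tool, called after "Emit:" as name(argument=value, ...), one argument or row to a line, values as JSON. play_rows: Moves the arm, as the interface text tells. Shifts and turns lie within -1 to 1; 1 stands for 25 cm of shift or 60 degrees of turn. Its arguments: {"type":"object","properties":{"slide":{"type":"array"},"twist":{"type":"array"},"fingers":{"type":"number"},"force":{"type":"number"}},"required":["slide","twist"]}

```bash
mkdir -p pics; cat > h.py <<'E'
import numpy as np,cv2
from plant import robot,cams
from scipy.spatial.transform import Rotation as R
def grab(n):
    c=cams.get_calibration(n); im,d=cams.read_camera(n); return im,d,c
def pts(px,d,c):
    # px Nx2 (u,v), d depth N -> world
    px=np.asarray(px,float).reshape(-1,2)
    K=np.array([[c['fx'],0,c['cx']],[0,c['fy'],c['cy']],[0,0,1.]])
    n=cv2.undistortPoints(px.reshape(-1,1,2),K,np.array([c['k1'],0,0,0,0.])).reshape(-1,2)
    # k1 model: forward 1+k1 r^2
    T=np.array(c['world_from_camera']); r=np.c_[n,np.ones(len(n))]
    return r,T
def on_plane(px,c,z):
    r,T=pts(px,None,c); w=r@T[:3,:3].T; o=T[:3,3]
    return o+w*((z-o[2])/w[:,2])[:,None]
def from_depth(px,d,c):
    r,T=pts(px,None,c); p=np.asarray(px,int).reshape(-1,2)
    return (r*d[p[:,1],p[:,0]][:,None])@T[:3,:3].T+T[:3,3]
def cloud(d,c):
    v,u=np.mgrid[0:480,0:640]; return from_depth(np.c_[u.ravel(),v.ravel()],d,c).reshape(480,640,3)
E
python3 - <<'E'
from h import *
for n in('scene','top'):
    im,d,c=grab(n); cv2.imwrite(f'pics/{n}0.png',im[:,:,::-1]); np.savez(f'{n}0.npz',im=im,d=d)
    print(n,{k:np.round(v,3) for k,v in c.items()}, (d>0).mean())
s=robot.read_state();print(s)
E
```

```text
scene {'fx': np.float64(528.584), 'fy': np.float64(528.584), 'cx': np.float64(313.404), 'cy': np.float64(243.258), 'k1': np.float64(-0.056), 'world_from_camera': array([[-0.706, -0.25 ,  0.663, -0.263],
       [-0.708,  0.273, -0.651,  0.902],
       [-0.018, -0.929, -0.369,  0.619],
       [ 0.   ,  0.   ,  0.   ,  1.   ]])} 0.9961328125
top {'fx': np.float64(490.182), 'fy': np.float64(490.182), 'cx': np.float64(318.864), 'cy': np.float64(241.822), 'k1': np.float64(-0.121), 'world_from_camera': array([[-0.021, -0.998,  0.056,  0.485],
       [-1.   ,  0.021,  0.005,  0.086],
       [-0.007, -0.056, -0.998,  1.407],
       [ 0.   ,  0.   ,  0.   ,  1.   ]])} 0.9961100260416667
{'t': 0.1, 'q': array([-1.30338215e+00,  1.31073459e-01,  1.48915241e+00,  4.10890756e-05,
        1.52297062e+00, -8.54228603e-02]), 'dq': array([-9.71523410e-05, -2.26380591e-03, -2.43507893e-03, -5.14722344e-04,
       -1.12434499e-03,  5.49895636e-04]), 'joint_torque': array([ 8.67587714e-04, -5.61340928e+01, -4.93095231e+01,  7.71432719e-02,
        2.91509094e-02, -6.40646499e-05]), 'tool_pos': array([ 0.20722895, -0.56255262,  0.21770947]), 'orientation': array([-3.09125511e+00, -5.51080570e-01,  1.64646454e-04]), 'force': array([-0.57795773,  0.17146296,  0.20179491]), 'wrist_torque': array([0.05170759, 0.01031748, 0.02049059]), 'gripper_force': 0.0, 'opening': 0.09280884340564982}
```

View pics/top0.png

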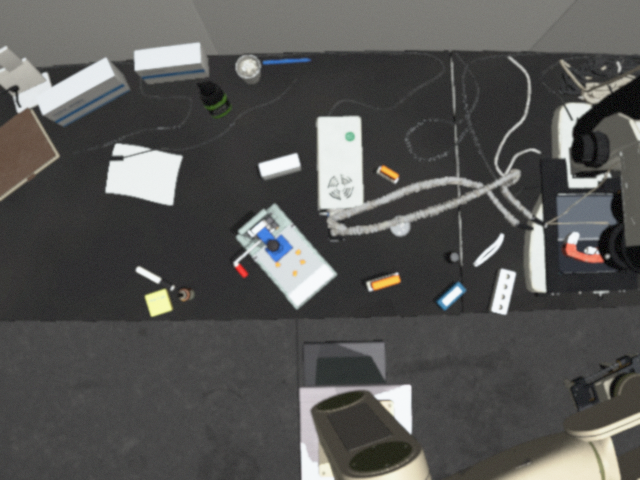

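View pics/scene0.png

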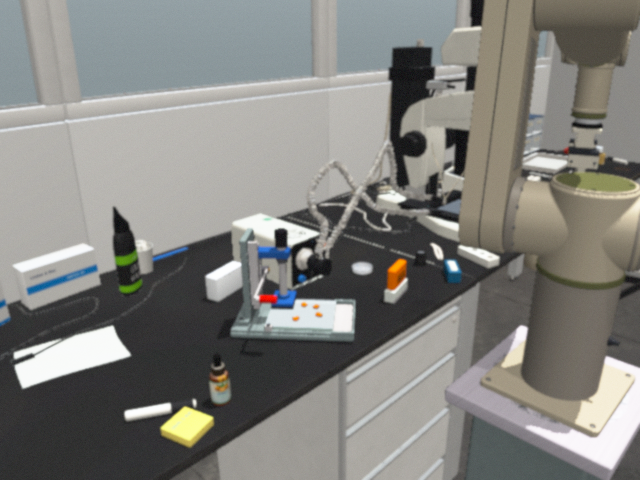

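Top view: press at (286,257), its back at upper left, red grip at (240,270), light guides ending near (335,228). Two orange/white blocks: (383,282), larger, and (388,174), smaller. The larger one fits the description. Measuring now, with a crop to confirm.

```bash
python3 - <<'E'
from h import *
z=np.load('top0.npz');im,d=z['im'],z['d'];c=cams.get_calibration('top')
W=cloud(d,c)
print('bench z',np.median(W[150:200,200:240,2]))
hsv=cv2.cvtColor(im,cv2.COLOR_RGB2HSV)
roi=np.zeros((480,640),np.uint8);roi[195:315,220:345]=1
m=((W[...,2]>.008)&(W[...,2]<.045)&(roi>0)).astype(np.uint8)
n,l,s,_=cv2.connectedComponentsWithStats(m);k=1+s[1:,4].argmax()
p=W[l==k][:,:2];r=cv2.minAreaRect(p.astype(np.float32));print('base',r,cv2.boxPoints(r).round(3).tolist(),'z',np.percentile(W[l==k][:,2],[5,50,95]))
for name,lo,hi,zz in(('orange',(8,150,120),(22,255,255),None),('red',(0,180,100),(6,255,255),None)):
    mk=cv2.inRange(hsv,lo,hi)
    n,l,s,ce=cv2.connectedComponentsWithStats(mk)
    for i in range(1,n):
        if s[i,4]>=8:
            q=W[l==i]; print(name,s[i].tolist(),ce[i].round(1),np.median(q,0).round(3),'zmax',np.percentile(q[:,2],90).round(3))
# scraper
for a,b in(((265,300),(355,412)),((160,188),(370,405))):
    sub=W[a[0]:a[1],b[0]:b[1]].reshape(-1,3);
    for lo in(.012,.05):
        q=sub[sub[:,2]>lo];
        if len(q)>5:
            r=cv2.minAreaRect(q[:,:2].astype(np.float32));print('blk',lo,len(q),np.round(r[0],3),np.round(r[1],3),r[2],q[:,2].max())
cr=np.hstack([cv2.resize(im[200:320,225:345],(480,480),interpolation=2),cv2.resize(im[155:305,350:420],(224,480),interpolation=2)])
cv2.imwrite('pics/crop1.png',cr[:,:,::-1])
E
```

```text
bench z -6.396679298659169e-05
base ((0.5272780656814575, 0.18997344374656677), (0.2706114649772644, 0.15172044932842255), 39.80809020996094) [[0.375, 0.16200000047683716], [0.47200000286102295, 0.04500000178813934], [0.6800000071525574, 0.21799999475479126], [0.5830000042915344, 0.33500000834465027]] z [0.01419377 0.02761842 0.03516734]
orange [381, 165, 18, 14, 119] [389.  171.9] [ 0.751 -0.108  0.056] zmax 0.06
orange [372, 276, 29, 15, 216] [385.4 282.4] [ 0.444 -0.083  0.083] zmax 0.087
red [236, 265, 12, 12, 74] [241.7 270.8] [0.484 0.296 0.126] zmax 0.13
blk 0.012 340 [ 0.458 -0.018] [0.213 0.058] 80.47914123535156 1.4069127250819584
blk 0.05 260 [ 0.453 -0.017] [0.21  0.043] 84.25379180908203 1.4069127250819584
blk 0.012 205 [ 0.614 -0.027] [0.063 0.338] 59.550392150878906 1.4069127250819584
blk 0.05 115 [ 0.614 -0.024] [0.054 0.335] 58.747982025146484 1.4069127250819584
```

View pics/crop1.png

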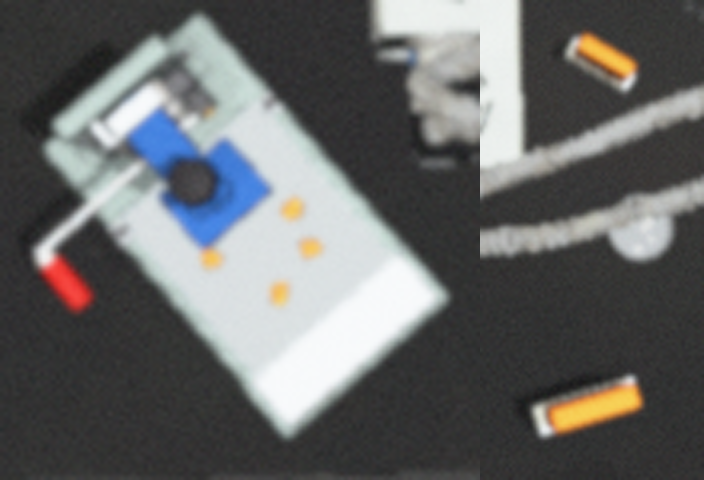

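The crop confirms the larger orange/white block at (383,282). Four amber chips are visible, two near the foot and two in front of it. Next I'll refine the numbers and plan the move to the knob.

```bash
cat >> h.py <<'E'
PO=np.array([.5273,.1900,0]);PY=np.radians(39.8)
PR=R.from_euler('z',PY)
def w2p(x): return PR.inv().apply(np.asarray(x)-PO)
def p2w(x): return PR.apply(np.asarray(x,float))+PO
def down(yaw,lean=0):
    """tool-down, tool x at yaw(deg); lean(deg): twist about tool x"""
    y=np.radians(yaw);x=np.array([np.cos(y),np.sin(y),0]);z=np.array([0,0,-1.]);
    return R.from_matrix(np.c_[x,np.cross(z,x),z])*R.from_euler('x',lean,degrees=True)
def plan(*way,n=8,start=None):
    """way: (pos,R,rows) -> tool rows"""
    s=robot.read_state();p,r=(s['tool_pos'],R.from_rotvec(s['orientation'])) if start is None else start
    out=[]
    for P,Q,k in way:
        P=np.asarray(P,float)
        dr=(r.inv()*Q).as_rotvec();p0=p;r0=r
        for i in range(1,k+1):
            pt=p0+(P-p0)*i/k; rt=r0*R.from_rotvec(dr*i/k)
            sl=r.inv().apply(pt-p)/.25; tw=(r.inv()*rt).as_rotvec()/np.radians(60)
            out.append((sl.round(3),tw.round(3)));r=r*R.from_rotvec(out[-1][1]*np.radians(60)); p=pt
    while len(out)%8: out.append((np.zeros(3),np.zeros(3)))
    for i in range(0,len(out),8):
        print('slide',[[float(v)+0 for v in o[0]] for o in out[i:i+8]]);print('twist',[[float(v)+0 for v in o[1]] for o in out[i:i+8]])
    print('max mm',max(np.linalg.norm(o[0])*250 for o in out).round(1),'deg',max(np.linalg.norm(o[1])*60 for o in out).round(2))
def st():
    s=robot.read_state();r=R.from_rotvec(s['orientation']);m=r.as_matrix()
    print('t',round(s['t'],2),'tcp',s['tool_pos'].round(4),'press mm',(w2p(s['tool_pos'])*1e3).round(1),'xyaw',np.degrees(np.arctan2(m[1,0],m[0,0])).round(1),'zdir',m[:,2].round(3),'F',s['force'].round(1),'op',round(s['opening'],4),'gf',round(s['gripper_force'],1),'q',s['q'].round(2))
E
python3 - <<'E'
from h import *
z=np.load('top0.npz');im,d=z['im'],z['d'];c=cams.get_calibration('top')
W=cloud(d,c);P=w2p(W.reshape(-1,3)).reshape(W.shape)
hsv=cv2.cvtColor(im,cv2.COLOR_RGB2HSV)
b=(W[...,2]<.3)&(d>0)
mk=cv2.inRange(hsv,(8,60,120),(28,255,255));mk[:,:265]=0;mk[:235]=0;mk[:,312:]=0;mk[285:]=0
n,l,s,ce=cv2.connectedComponentsWithStats(mk)
for i in range(1,n):
    if s[i,4]>=6:print('chip',s[i].tolist(),(w2p(on_plane(ce[i],c,.036))*1e3).round(1))
q=b&(abs(P[...,0]-.025)<.03)&(abs(P[...,1])<.03)&(P[...,2]>.17)
print('knob',np.percentile(P[q],[2,50,98],axis=0).round(3).tolist())
for u in((355,265,412,300),(370,160,405,188)):
    sub=np.zeros_like(b);sub[u[1]:u[3],u[0]:u[2]]=1
    for lo,hi in((.01,.2),(.05,.2)):
        q=W[b&sub&(W[...,2]>lo)]
        if len(q)>5:
            r=cv2.minAreaRect(q[:,:2].astype(np.float32));print('blk',np.round(r[0],3),np.round(r[1],3),round(r[2],1),q[:,2].max().round(3))
# things above bench near the knob
q=b&(P[...,2]>.06)&(P[...,1]<-.07)&(P[...,1]>-.3)&(abs(P[...,0]-.025)<.15)
print('guides', [P[q].min(0).round(3),P[q].max(0).round(3)])
K=p2w([.025,0,0]); 
plan((np.r_[K[:2]+PR.apply([-.1,0,0])[:2],.34],down(39.8),16))
st()
E
```

```text
chip [295, 249, 6, 6, 24] [[-18.3 -32.7  36. ]]
chip [300, 260, 5, 4, 19] [[-46.6 -24.8  36. ]]
chip [275, 262, 6, 5, 22] [[-6.8 32.8 36. ]]
chip [293, 270, 4, 6, 20] [[-56.5  12.1  36. ]]
knob [[0.007, -0.015, 0.18], [0.026, -0.001, 0.219], [0.054, 0.014, 0.235]]
blk [ 0.444 -0.097] [0.12  0.062] 77.4 0.091
blk [ 0.447 -0.084] [0.023 0.078] 15.8 0.091
blk [ 0.75  -0.107] [0.064 0.02 ] 55.7 0.066
blk [ 0.75  -0.107] [0.054 0.017] 60.0 0.066
guides [array([-0.125, -0.3  ,  0.061]), array([ 0.175, -0.118,  0.3  ])]
slide [[0.122, -0.143, -0.03], [0.125, -0.14, -0.03], [0.128, -0.137, -0.03], [0.131, -0.135, -0.03], [0.134, -0.132, -0.03], [0.137, -0.129, -0.03], [0.14, -0.126, -0.03], [0.142, -0.123, -0.03]]
twist [[0.0, 0.0, -0.02], [0.0, 0.0, -0.021], [0.0, 0.0, -0.02], [0.0, 0.0, -0.021], [0.0, 0.0, -0.02], [-0.001, 0.0, -0.02], [0.0, 0.0, -0.021], [0.0, 0.0, -0.02]]
slide [[0.145, -0.12, -0.03], [0.147, -0.117, -0.03], [0.15, -0.113, -0.03], [0.152, -0.11, -0.03], [0.155, -0.107, -0.03], [0.157, -0.104, -0.03], [0.159, -0.1, -0.03], [0.161, -0.097, -0.03]]
twist [[0.0, 0.0, -0.021], [0.0, 0.0, -0.02], [0.0, 0.0, -0.02], [0.0, 0.0, -0.021], [0.0, 0.0, -0.02], [0.0, 0.0, -0.021], [0.0, 0.0, -0.02], [0.0, 0.0, -0.02]]
max mm 47.7 deg 1.26
t 0.1 tcp [ 0.2072 -0.5626  0.2177] press mm [-727.6 -373.3  217.7] xyaw 20.2 zdir [-0.     0.002 -1.   ] F [-0.6  0.2  0.2] op 0.0928 gf 0.0 q [-1.3   0.13  1.49  0.    1.52 -0.09]
```

Emit:
play_rows(
  slide=[
    [0.122,-0.143,-0.03],
    [0.125,-0.14,-0.03],
    [0.128,-0.137,-0.03],
    [0.131,-0.135,-0.03],
    [0.134,-0.132,-0.03],
    [0.137,-0.129,-0.03],
    [0.14,-0.126,-0.03],
    [0.142,-0.123,-0.03],
  ],
  twist=[
    [0,0,-0.02],
    [0,0,-0.021],
    [0,0,-0.02],
    [0,0,-0.021],
    [0,0,-0.02],
    [0,0,-0.02],
    [0,0,-0.021],
    [0,0,-0.02],
  ],
  fingers=-1,
  force=25,
)

```text
t: 0.9
tool_pos: [0.338, -0.2087, 0.2786]
orientation: [-3.034, -0.814, -0.0]
force: [0.8, -0.7, -0.4]
opening: 0.0928
gripper_force: 0.0
```

Emit:
play_rows(
  slide=[
    [0.145,-0.12,-0.03],
    [0.147,-0.117,-0.03],
    [0.15,-0.113,-0.03],
    [0.152,-0.11,-0.03],
    [0.155,-0.107,-0.03],
    [0.157,-0.104,-0.03],
    [0.159,-0.1,-0.03],
    [0.161,-0.097,-0.03],
  ],
  twist=[
    [0,0,-0.02],
    [0,0,-0.021],
    [0,0,-0.02],
    [0,0,-0.021],
    [0,0,-0.02],
    [0,0,-0.02],
    [0,0,-0.021],
    [0,0,-0.02],
  ],
)

```text
t: 1.7
tool_pos: [0.4693, 0.1439, 0.3386]
orientation: [2.953, 1.07, -0.0]
force: [0.5, -0.6, 0.7]
opening: 0.0932
gripper_force: 0.0
```

```bash
python3 - <<'E'
from h import *
st()
im,d,c=grab('wrist');cv2.imwrite('pics/w1.png',im[:,:,::-1]);np.savez('w1.npz',im=im,d=d)
W=cloud(d,c);P=w2p(W.reshape(-1,3)).reshape(W.shape)
q=(d>0)&(abs(P[...,0]-.025)<.03)&(abs(P[...,1])<.03)&(P[...,2]>.195)&(P[...,2]<.3)
print('knob',q.sum(),np.percentile(P[q],[2,50,98],axis=0).round(4).tolist())
E
```

```text
t 1.7 tcp [0.4693 0.1439 0.3386] press mm [-74.    1.7 338.6] xyaw 39.8 zdir [-0. -0. -1.] F [ 0.5 -0.6  0.7] op 0.0932 gf 0.0 q [ 0.19 -0.18  1.58 -0.    1.74  1.07]
knob 1449 [[0.011, -0.0135, 0.2179], [0.0244, -0.0007, 0.23], [0.0376, 0.0123, 0.2317]]
```

View pics/w1.png

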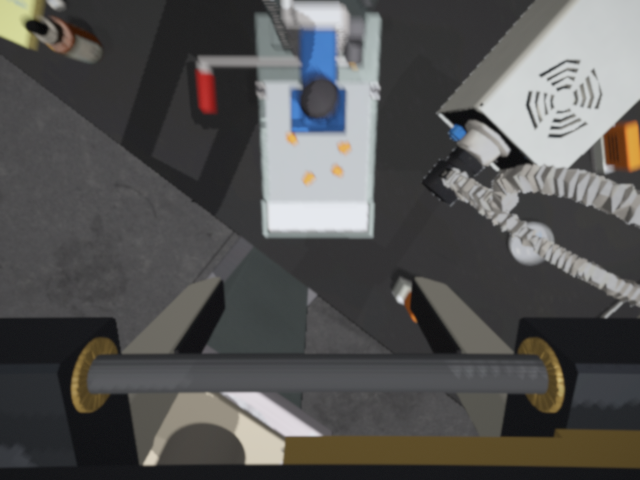

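Wrist view: knob at (319,98), centred on the tool; its top is at z 0.231, so the ram is at about 0.024. Red grip at (205,90), guide tip at (440,185), clear of the approach.

```bash
python3 - <<'E'
from h import *
K=p2w([.025,-.0005,0])
plan((np.r_[K[:2],.30],down(39.8),5),(np.r_[K[:2],.195],down(39.8),9),n=8)
E
```

```text
slide [[0.075, 0.005, 0.031], [0.075, 0.005, 0.031], [0.076, 0.005, 0.031], [0.076, 0.005, 0.031], [0.076, 0.005, 0.031], [0.0, 0.0, 0.047], [0.0, 0.0, 0.047], [0.0, 0.0, 0.047]]
twist [[-0.001, 0.0, 0.001], [0.0, -0.001, 0.001], [-0.001, 0.0, 0.001], [0.0, -0.001, 0.001], [-0.001, 0.0, 0.001], [0.0, 0.0, 0.0], [0.0, 0.0, 0.0], [0.0, 0.0, 0.0]]
slide [[0.0, 0.0, 0.047], [0.0, 0.0, 0.047], [0.0, 0.0, 0.047], [0.0, 0.0, 0.047], [0.0, 0.0, 0.047], [0.0, 0.0, 0.047], [0.0, 0.0, 0.0], [0.0, 0.0, 0.0]]
twist [[0.0, 0.0, 0.0], [0.0, 0.0, 0.0], [0.0, 0.0, 0.0], [0.0, 0.0, 0.0], [0.0, 0.0, 0.0], [0.0, 0.0, 0.0], [0.0, 0.0, 0.0], [0.0, 0.0, 0.0]]
max mm 20.6 deg 0.08
```

Emit:
play_rows(
  slide=[
    [0.075,0.005,0.031],
    [0.075,0.005,0.031],
    [0.076,0.005,0.031],
    [0.076,0.005,0.031],
    [0.076,0.005,0.031],
    [0,0,0.047],
    [0,0,0.047],
    [0,0,0.047],
  ],
  twist=[
    [0,0,0],
    [0,0,0],
    [0,0,0],
    [0,0,0],
    [0,0,0],
    [0,0,0],
    [0,0,0],
    [0,0,0],
  ],
)

```text
t: 2.55
tool_pos: [0.5452, 0.1969, 0.2634]
orientation: [2.954, 1.068, -0.001]
force: [-0.2, 0.2, -0.0]
opening: 0.093
gripper_force: 0.0
```

Emit:
play_rows(
  slide=[
    [0,0,0.047],
    [0,0,0.047],
    [0,0,0.047],
    [0,0,0.047],
    [0,0,0.047],
    [0,0,0.047],
    [0,0,0],
    [0,0,0],
  ],
  twist=[
    [0,0,0],
    [0,0,0],
    [0,0,0],
    [0,0,0],
    [0,0,0],
    [0,0,0],
    [0,0,0],
    [0,0,0],
  ],
)

```text
t: 3.35
tool_pos: [0.5457, 0.1975, 0.1939]
orientation: [-2.954, -1.069, 0.001]
force: [-0.3, -0.2, -0.3]
opening: 0.0929
gripper_force: 0.0
```

Emit:
play_rows(
  slide=[
    [0,0,0],
    [0,0,0],
    [0,0,0],
    [0,0,0],
    [0,0,0],
    [0,0,0],
    [0,0,-0.02],
    [0,0,-0.04],
  ],
  twist=[
    [0,0,0],
    [0,0,0],
    [0,0,0],
    [0,0,0],
    [0,0,0],
    [0,0,0],
    [0,0,0],
    [0,0,0],
  ],
  fingers=1,
  force=35,
)

```text
t: 4.15
tool_pos: [0.543, 0.1991, 0.2071]
orientation: [-2.949, -1.069, 0.009]
force: [-12.1, 17.3, -13.3]
opening: 0.0342
gripper_force: 10.1
```

The shifts must be planned from the commanded pose, since the measured one lags after a move. The grip is 6 mm off centre, so I'll reopen and recentre.

Emit:
play_rows(
  slide=[
    [0,0,0],
    [0,0,0],
    [0,0,0],
    [0.008,-0.008,0.007],
    [0.008,-0.008,0.007],
    [0.006,-0.006,0.007],
    [0,0,0.007],
    [0,0,0],
  ],
  twist=[
    [0,0,0],
    [0,0,0],
    [0,0,0],
    [0,0,0],
    [0,0,0],
    [0,0,0],
    [0,0,0],
    [0,0,0],
  ],
  fingers=-0.2,
)

```text
t: 4.95
tool_pos: [0.5463, 0.2052, 0.2016]
orientation: [-2.954, -1.069, 0.001]
force: [-0.1, -0.7, -0.2]
opening: 0.0557
gripper_force: 0.0
```

Emit:
play_rows(
  slide=[
    [0,0,0],
    [0,0,0],
    [0,0,0],
    [0,0,0],
    [0,0,0],
    [0,0,0],
    [0,0,0],
    [0,0,0],
  ],
  twist=[
    [0,0,0],
    [0,0,0],
    [0,0,0],
    [0,0,0],
    [0,0,0],
    [0,0,0],
    [0,0,0],
    [0,0,0],
  ],
  fingers=1,
  force=35,
)

```text
t: 5.75
tool_pos: [0.5466, 0.2052, 0.2023]
orientation: [2.954, 1.069, 0.0]
force: [0.5, -0.3, 1.4]
opening: 0.0293
gripper_force: 35.0
```

```bash
python3 - <<'E'
from h import *
st()
E
```

```text
t 5.75 tcp [0.5466 0.2052 0.2023] press mm [ 24.6  -0.7 202.3] xyaw 39.8 zdir [ 0. -0. -1.] F [ 0.5 -0.3  1.4] op 0.0293 gf 35.0 q [ 0.27  0.09  1.56 -0.    1.49  1.15]
```

Emit:
play_rows(
  slide=[
    [0,0,-0.02],
    [0,0,-0.044],
    [0,0,-0.044],
    [0,0,-0.044],
    [0,0,-0.044],
    [0,0,-0.044],
    [0,0,-0.044],
    [0,0,-0.044],
  ],
  twist=[
    [0,0,0],
    [0,0,0],
    [0,0,0],
    [0,0,0],
    [0,0,0],
    [0,0,0],
    [0,0,0],
    [0,0,0],
  ],
)

```text
t: 6.55
tool_pos: [0.5465, 0.2051, 0.2817]
orientation: [-2.954, -1.068, 0.004]
force: [7.6, 1.7, -11.9]
opening: 0.0293
gripper_force: 35.0
```

Emit:
play_rows(
  slide=[
    [0,0,-0.02],
    [0,0,-0.016],
    [0,0,-0.012],
    [0,0,-0.012],
    [0,0,0],
    [0,0,0],
    [0,0,0],
    [0,0,0],
  ],
  twist=[
    [0,0,0],
    [0,0,0],
    [0,0,0],
    [0,0,0],
    [0,0,0],
    [0,0,0],
    [0,0,0],
    [0,0,0],
  ],
)

```text
t: 7.35
tool_pos: [0.5466, 0.2051, 0.2989]
orientation: [2.954, 1.069, -0.0]
force: [4.3, 1.0, -6.9]
opening: 0.0292
gripper_force: 35.0
```

Emit:
play_rows(
  slide=[
    [0,0,-0.012],
    [0,0,-0.012],
    [0,0,0],
    [0,0,0],
    [0,0,0],
    [0,0,0],
    [0,0,0],
    [0,0,0],
  ],
  twist=[
    [0,0,0],
    [0,0,0],
    [0,0,0],
    [0,0,0],
    [0,0,0],
    [0,0,0],
    [0,0,0],
    [0,0,0],
  ],
)

```text
t: 8.15
tool_pos: [0.5466, 0.2052, 0.3053]
orientation: [2.954, 1.069, 0.0]
force: [3.4, -1.2, -5.0]
opening: 0.0292
gripper_force: 35.0
```

Emit:
play_rows(
  slide=[
    [0,0,-0.008],
    [0,0,-0.008],
    [0,0,0],
    [0,0,0],
    [0,0,0],
    [0,0,0],
    [0,0,0],
    [0,0,0],
  ],
  twist=[
    [0,0,0],
    [0,0,0],
    [0,0,0],
    [0,0,0],
    [0,0,0],
    [0,0,0],
    [0,0,0],
    [0,0,0],
  ],
)

```text
t: 8.95
tool_pos: [0.5466, 0.2052, 0.3092]
orientation: [2.954, 1.069, 0.0]
force: [3.9, -1.1, -4.5]
opening: 0.0294
gripper_force: 35.0
```

Emit:
play_rows(
  slide=[
    [0,0,-0.008],
    [0,0,-0.008],
    [0,0,0],
    [0,0,0],
    [0,0,0],
    [0,0,0],
    [0,0,0],
    [0,0,0],
  ],
  twist=[
    [0,0,0],
    [0,0,0],
    [0,0,0],
    [0,0,0],
    [0,0,0],
    [0,0,0],
    [0,0,0],
    [0,0,0],
  ],
)

```text
t: 9.75
tool_pos: [0.5465, 0.2051, 0.3115]
orientation: [-2.954, -1.069, 0.003]
force: [7.4, -1.2, -13.1]
opening: 0.0293
gripper_force: 35.0
```

Force jumped to 13 N, so the ram is at the end stop. Release and back off to the front.

Emit:
play_rows(
  slide=[
    [0,0,0],
    [0,0,0],
    [0,0,0],
    [0,0,0],
    [0,0,0],
    [-0.08,0,-0.02],
    [-0.14,0,-0.02],
    [-0.18,0,-0.02],
  ],
  twist=[
    [0,0,0],
    [0,0,0],
    [0,0,0],
    [0,0,0],
    [0,0,0],
    [0,0,0],
    [0,0,0],
    [0,0,0],
  ],
  fingers=-0.3,
)

```text
t: 10.55
tool_pos: [0.4691, 0.1411, 0.3279]
orientation: [-2.953, -1.07, 0.001]
force: [-0.1, -1.1, 0.4]
opening: 0.0606
gripper_force: 0.0
```

```bash
python3 - <<'E'
from h import *
im,d,c=grab('wrist');im,d,c=grab('wrist');im,d,c=grab('wrist')
st()
np.savez('w2.npz',im=im,d=d)
W=cloud(d,c);P=w2p(W.reshape(-1,3)).reshape(W.shape)
q=(d>0)&(abs(P[...,0]-.025)<.03)&(abs(P[...,1])<.03)&(P[...,2]>.27)&(P[...,2]<.4)
print('knob',q.sum(),np.percentile(P[q],[2,50,98],axis=0).round(4).tolist(),'expect top .335')
im2,d,c=grab('top');np.savez('t2.npz',im=im2,d=d)
W=cloud(d,c);P=w2p(W.reshape(-1,3)).reshape(W.shape)
q=(d>0)&(abs(P[...,0]-.025)<.03)&(abs(P[...,1])<.03)&(P[...,2]>.27)&(P[...,2]<.4)
print('knob top',q.sum(),np.percentile(P[q],[2,50,98],axis=0).round(4).tolist() if q.sum() else '')
cv2.imwrite('pics/w2.png',im[:,:,::-1])
E
```

```text
t 10.7 tcp [0.4687 0.1403 0.3293] press mm [-76.8  -0.7 329.3] xyaw 39.7 zdir [ 0.002  0.    -1.   ] F [-0.   0.2  1.1] op 0.0604 gf 0.0 q [ 0.19 -0.19  1.6  -0.    1.73  1.06]
knob 6313 [[0.0079, -0.0143, 0.287], [0.0248, -0.0004, 0.3336], [0.0541, 0.0132, 0.3355]] expect top .335
knob top 286 [[0.0071, -0.0148, 0.2816], [0.0251, -0.0015, 0.3264], [0.0539, 0.0138, 0.3379]]
```

View pics/w2.png

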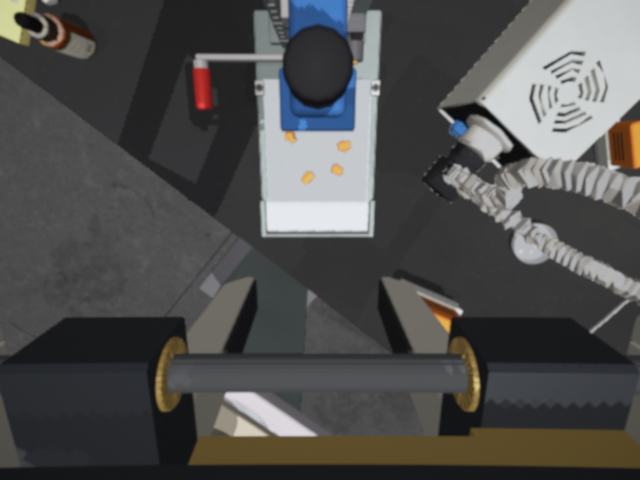

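Wrist view: the knob top reads 0.334–0.335, so the ram is on the topmost tooth. Chips at (290,137), (344,146), (308,178), (337,170). On to the scraper.

```bash
python3 - <<'E'
from h import *
z=np.load('t2.npz');im,d=z['im'],z['d'];c=cams.get_calibration('top');hsv=cv2.cvtColor(im,cv2.COLOR_RGB2HSV)
mk=cv2.inRange(hsv,(8,150,120),(22,255,255));mk[:,:355]=0;mk[:260]=0;mk[305:]=0;mk[:,415:]=0
ct=max(cv2.findContours(mk,0,1)[0],key=cv2.contourArea).reshape(-1,2)
p=on_plane(ct,c,.084)[:,:2];r=cv2.minAreaRect(p.astype(np.float32));print(np.round(r[0],4),np.round(r[1],3),r[2])
plan(([.446,-.084,.16],down(105.8),8))
E
```

```text
[ 0.4454 -0.0857] [0.024 0.078] 15.295366287231445
slide [[-0.081, 0.079, 0.084], [-0.092, 0.066, 0.084], [-0.1, 0.053, 0.084], [-0.107, 0.038, 0.084], [-0.111, 0.022, 0.084], [-0.113, 0.006, 0.084], [-0.113, -0.01, 0.084], [-0.11, -0.026, 0.085]]
twist [[0.0, 0.0, -0.138], [0.0, 0.0, -0.137], [0.001, 0.0, -0.138], [0.0, -0.001, -0.138], [0.0, 0.0, -0.137], [0.0, 0.0, -0.138], [0.001, 0.0, -0.138], [0.0, 0.0, -0.137]]
max mm 35.4 deg 8.28
```

Emit:
play_rows(
  slide=[
    [-0.081,0.079,0.084],
    [-0.092,0.066,0.084],
    [-0.1,0.053,0.084],
    [-0.107,0.038,0.084],
    [-0.111,0.022,0.084],
    [-0.113,0.006,0.084],
    [-0.113,-0.01,0.084],
    [-0.11,-0.026,0.085],
  ],
  twist=[
    [0,0,-0.138],
    [0,0,-0.137],
    [0,0,-0.138],
    [0,0,-0.138],
    [0,0,-0.137],
    [0,0,-0.138],
    [0,0,-0.138],
    [0,0,-0.137],
  ],
  fingers=-0.3,
)

```text
t: 11.55
tool_pos: [0.4471, -0.0849, 0.159]
orientation: [1.886, 2.512, 0.0]
force: [-0.4, 0.5, 0.7]
opening: 0.0601
gripper_force: 0.0
```

```bash
python3 - <<'E'
from h import *
for i in range(3): im,d,c=grab('wrist')
st();hsv=cv2.cvtColor(im,cv2.COLOR_RGB2HSV)
mk=cv2.inRange(hsv,(8,150,100),(22,255,255))
W=cloud(d,c)
n,l,s,ce=cv2.connectedComponentsWithStats(mk)
for i in range(1,n):
    if s[i,4]>300:
        q=W[(l==i)&(d>0)];q=q[q[:,2]>.075]
        if len(q)>50:
            r=cv2.minAreaRect(q[:,:2].astype(np.float32));print(s[i],np.median(q,0).round(4),np.round(r[0],4),np.round(r[1],4),r[2])
cv2.imwrite('pics/w3.png',im[:,:,::-1])
E
```

```text
t 11.7 tcp [ 0.4458 -0.0846  0.1581] press mm [-238.4 -158.8  158.1] xyaw 105.7 zdir [-0.003  0.001 -1.   ] F [0.2 1.2 0.9] op 0.0603 gf 0.0 q [-0.3  -0.24  1.95  0.    1.43 -0.57]
[ 308  185   32  113 1209] [ 0.4405 -0.0647  0.0823] [ 0.4476 -0.083 ] [0.0209 0.0767] 15.578483581542969
```

Emit:
play_rows(
  slide=[
    [0,0,0.08],
    [0,0,0.08],
    [0,0,0.08],
    [0,0,0.07],
    [0,0,0.06],
    [0,0,0.045],
    [0,0,0.029],
    [0,0,0],
  ],
  twist=[
    [0,0,0],
    [0,0,0],
    [0,0,0],
    [0,0,0],
    [0,0,0],
    [0,0,0],
    [0,0,0],
    [0,0,0],
  ],
)

```text
t: 12.5
tool_pos: [0.4463, -0.0835, 0.0484]
orientation: [-1.894, -2.505, 0.0]
force: [0.2, -0.1, 0.3]
opening: 0.0604
gripper_force: 0.0
```

Emit:
play_rows(
  slide=[
    [0,0,0],
    [0,0,0],
    [0,0,0],
    [0,0,0],
    [0,0,0],
    [0,0,0],
    [0,0,0],
    [0,0,0],
  ],
  twist=[
    [0,0,0],
    [0,0,0],
    [0,0,0],
    [0,0,0],
    [0,0,0],
    [0,0,0],
    [0,0,0],
    [0,0,0],
  ],
  fingers=1,
  force=45,
)

```text
t: 13.3
tool_pos: [0.4465, -0.0841, 0.049]
orientation: [1.894, 2.506, 0.0]
force: [0.2, -0.7, 1.2]
opening: 0.0218
gripper_force: 45.0
```

```bash
python3 - <<'E'
from h import *
st()
E
```

```text
t 13.3 tcp [ 0.4465 -0.0841  0.049 ] press mm [-237.5 -158.9   49. ] xyaw 105.8 zdir [ 0. -0. -1.] F [ 0.2 -0.7  1.2] op 0.0218 gf 45.0 q [-0.3  -0.11  2.06 -0.    1.2  -0.58]
```

Held: opening 21.8 mm, TCP 49 mm above the scraper's underside. Plan: lift, lean 40°, and come in under the foot from the front.

```bash
python3 - <<'E'
from h import *
L=down(129.8,-40);print(PR.inv().apply(L.as_matrix().T).round(3))
plan(([.4465,-.0841,.16],down(105.8),6),(p2w([-.16,0,.15]),L,10),(p2w([-.0075,0,.094]),L,8))
E
```

```text
[[-0.     1.     0.   ]
 [ 0.766  0.     0.643]
 [ 0.643  0.    -0.766]]
slide [[0.0, 0.0, -0.074], [0.0, 0.0, -0.074], [0.0, 0.0, -0.074], [0.0, 0.0, -0.074], [0.0, 0.0, -0.074], [0.0, 0.0, -0.074], [0.071, 0.002, 0.004], [0.07, 0.005, 0.005]]
twist [[0.0, 0.0, 0.0], [0.0, 0.0, 0.0], [0.0, 0.0, 0.0], [0.0, 0.0, 0.0], [0.0, 0.0, 0.0], [0.0, 0.0, 0.001], [-0.066, 0.014, -0.038], [-0.065, 0.014, -0.039]]
slide [[0.07, 0.007, 0.007], [0.07, 0.01, 0.008], [0.069, 0.012, 0.01], [0.068, 0.014, 0.012], [0.068, 0.016, 0.014], [0.067, 0.017, 0.016], [0.066, 0.019, 0.018], [0.065, 0.02, 0.021]]
twist [[-0.066, 0.014, -0.038], [-0.066, 0.014, -0.039], [-0.065, 0.014, -0.038], [-0.066, 0.014, -0.038], [-0.066, 0.014, -0.039], [-0.065, 0.014, -0.038], [-0.066, 0.014, -0.039], [-0.066, 0.014, -0.038]]
slide [[0.0, 0.04, 0.07], [0.0, 0.04, 0.07], [0.0, 0.04, 0.07], [0.0, 0.04, 0.07], [0.0, 0.04, 0.07], [0.0, 0.04, 0.07], [0.0, 0.04, 0.07], [0.0, 0.04, 0.07]]
twist [[0.0, 0.0, 0.0], [0.0, 0.0, 0.0], [0.0, 0.0, 0.0], [0.0, 0.0, 0.0], [0.0, 0.0, 0.0], [0.0, 0.0, 0.0], [0.0, 0.0, 0.0], [0.0, 0.0, 0.0]]
max mm 20.2 deg 4.68
```

Emit:
play_rows(
  slide=[
    [0,0,-0.074],
    [0,0,-0.074],
    [0,0,-0.074],
    [0,0,-0.074],
    [0,0,-0.074],
    [0,0,-0.074],
    [0.071,0.002,0.004],
    [0.07,0.005,0.005],
  ],
  twist=[
    [0,0,0],
    [0,0,0],
    [0,0,0],
    [0,0,0],
    [0,0,0],
    [0,0,0],
    [-0.066,0.014,-0.038],
    [-0.065,0.014,-0.039],
  ],
)

```text
t: 14.1
tool_pos: [0.4385, -0.0493, 0.1585]
orientation: [1.751, 2.527, 0.199]
force: [-1.1, 0.0, -2.0]
opening: 0.0218
gripper_force: 45.0
```

Emit:
play_rows(
  slide=[
    [0.07,0.007,0.007],
    [0.07,0.01,0.008],
    [0.069,0.012,0.01],
    [0.068,0.014,0.012],
    [0.068,0.016,0.014],
    [0.067,0.017,0.016],
    [0.066,0.019,0.018],
    [0.065,0.02,0.021],
  ],
  twist=[
    [-0.066,0.014,-0.038],
    [-0.066,0.014,-0.039],
    [-0.065,0.014,-0.038],
    [-0.066,0.014,-0.038],
    [-0.066,0.014,-0.039],
    [-0.065,0.014,-0.038],
    [-0.066,0.014,-0.039],
    [-0.066,0.014,-0.038],
  ],
)

```text
t: 14.9
tool_pos: [0.4314, 0.08, 0.1739]
orientation: [1.152, 2.491, 0.883]
force: [-0.7, 0.1, -1.9]
opening: 0.0221
gripper_force: 45.0
```

```bash
python3 - <<'E'
from h import *
for n in('wrist','wrist','scene'): im,d,c=grab(n)
st()
cv2.imwrite('pics/s4.png',cv2.resize(im[190:370,200:440],(800,600),interpolation=2)[:,:,::-1])
E
```

```text
t 15.05 tcp [0.431  0.0791 0.1732] press mm [-145.   -23.6  173.2] xyaw 130.6 zdir [ 0.461  0.416 -0.784] F [-0.1 -1.1 -2.4] op 0.0213 gf 45.0 q [-0.49 -0.89  2.5   0.64  1.33 -1.28]
```

View pics/s4.png

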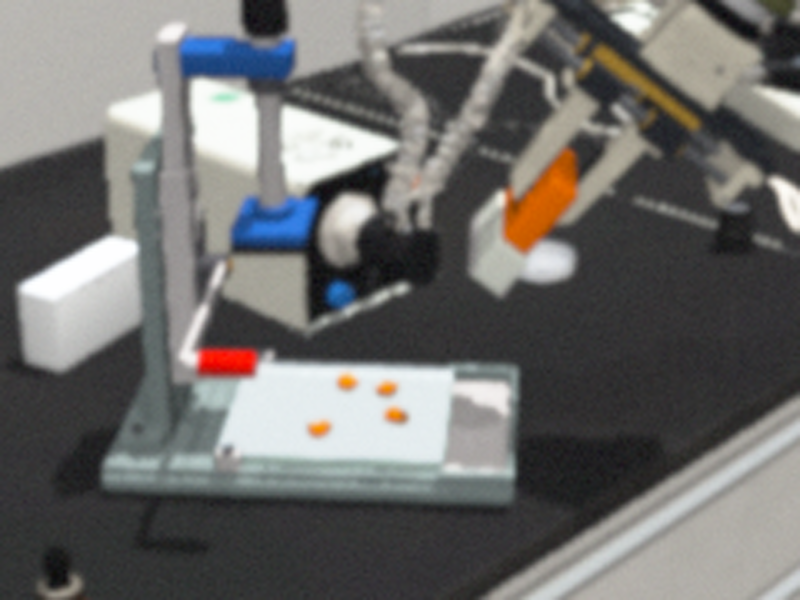

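Scene crop: the scraper is gripped and leaning, and all 4 chips lie on the glass. The arm is at its q2/q3 limits here because it is too retracted with this lean. I'll fit the arm's kinematics to the states so far to choose feasible leans along the stroke.

```bash
cat > kin.py <<'E'
from h import *
from scipy.optimize import least_squares
D=[([-1.30338,.13107,1.48915,0,1.52297,-.08542],[.20723,-.56255,.21771]),
([.19,-.18,1.58,0,1.74,1.07],[.4693,.1439,.3386]),([.27,.09,1.56,0,1.49,1.15],[.5466,.2052,.2023]),
([.19,-.19,1.60,0,1.73,1.06],[.4687,.1403,.3293]),([-.30,-.24,1.95,0,1.43,-.57],[.4458,-.0846,.1581]),
([-.30,-.11,2.06,0,1.20,-.58],[.4465,-.0841,.049])]
s0=robot.read_state();D.append((s0['q'],s0['tool_pos']))
def fk(q,k):
    a1,h,L2,e,L3,d=k;E=R.from_euler
    r1=E('z',q[0]);r2=r1*E('y',q[1]);r3=r2*E('y',q[2]);r6=r3*E('z',q[3])*E('y',q[4])
    return r1.apply([a1,0,h])+r2.apply([0,0,L2])+r3.apply([e,0,L3])+r6.apply([0,0,d]), r6*E('z',q[5])
def res(k): return np.r_[np.concatenate([(fk(q,k)[0]-p) for q,p in D]),.02*(np.array(k)-[0.05,.3,.4,0,.4,.25])]
k=least_squares(res,[0.05,.3,.4,0,.4,.25]).x
lo=np.array([-2.96,-.89,.02,-1.34,0,-2.66]);hi=np.array([2.96,2.26,2.5,4.48,2.73,2.66])
R6=(R.from_rotvec(s0['orientation']).inv()*fk(s0['q'],k)[1])
def ik(p,r,q0):
    f=lambda q:np.r_[fk(q,k)[0]-p,.3*(r*R6*fk(q,k)[1].inv()).as_rotvec()] if 0 else np.r_[fk(q,k)[0]-p,.3*((fk(q,k)[1]*R6.inv()).inv()*r).as_rotvec()]
    o=least_squares(f,np.clip(q0,lo+.01,hi-.01),bounds=(lo,hi));return o.x,np.abs(f(o.x)).max()
def tcp_edge(xe,ze,L,y=0.,off=.049):
    a=np.radians(L);return p2w([xe-off*np.sin(a)+.013*np.cos(a),y,ze+off*np.cos(a)+.013*np.sin(a)])
E
python3 - <<'E'
from kin import *
print(k.round(4),'res',np.abs(res(k)[:-6]).max(),'R6',R6.as_rotvec().round(3))
q=s0['q']
for L in(40,35,20,10):
    for xe,ze in((.014,.048),(.014,.03),(-.04,.03),(-.06,.03),(-.095,.03),(-.095,.06)):
        x,e=ik(tcp_edge(xe,ze,L),down(129.8,-L),[.2,-.3,2.0,.3,1,-.5]);print(L,xe,ze,x.round(2),round(e,4))
E
```

```text
[0.0085 0.3694 0.3948 0.0569 0.5469 0.4604] res 0.051900597320153716 R6 [ 0.    -0.    -1.571]
40 0.014 0.048 [-0.01 -0.52  2.49  0.68  0.73 -1.13] 0.0
40 0.014 0.03 [-0.01 -0.47  2.5   0.72  0.68 -1.18] 0.0001
40 -0.04 0.03 [-0.16 -0.52  2.5   0.7   0.86 -1.26] 0.0132
40 -0.06 0.03 [-0.22 -0.53  2.5   0.7   0.93 -1.3 ] 0.0181
40 -0.095 0.03 [-0.34 -0.55  2.5   0.7   1.04 -1.39] 0.0266
40 -0.095 0.06 [-0.34 -0.66  2.5   0.66  1.1  -1.3 ] 0.0217
35 0.014 0.048 [ 0.06 -0.46  2.4   0.52  0.76 -0.94] 0.0
35 0.014 0.03 [ 0.06 -0.42  2.41  0.55  0.72 -0.97] 0.0
35 -0.04 0.03 [-0.06 -0.57  2.5   0.56  0.84 -1.05] 0.0024
35 -0.06 0.03 [-0.11 -0.59  2.5   0.56  0.9  -1.09] 0.0068
35 -0.095 0.03 [-0.21 -0.62  2.5   0.57  1.   -1.17] 0.0143
35 -0.095 0.06 [-0.21 -0.72  2.5   0.54  1.07 -1.11] 0.0098
20 0.014 0.048 [ 0.23 -0.22  2.11  0.19  0.95 -0.56] 0.0
20 0.014 0.03 [ 0.23 -0.2   2.12  0.2   0.91 -0.57] 0.0
20 -0.04 0.03 [ 0.16 -0.34  2.24  0.21  0.95 -0.63] 0.0
20 -0.06 0.03 [ 0.13 -0.4   2.28  0.22  0.97 -0.66] 0.0
20 -0.095 0.03 [ 0.08 -0.5   2.34  0.23  1.02 -0.71] 0.0
20 -0.095 0.06 [ 0.08 -0.54  2.31  0.23  1.09 -0.69] 0.0
10 0.014 0.048 [ 0.3  -0.03  1.9   0.07  1.12 -0.42] 0.0
10 0.014 0.03 [ 0.3  -0.01  1.91  0.07  1.08 -0.42] 0.0
10 -0.04 0.03 [ 0.26 -0.14  2.03  0.08  1.09 -0.47] 0.0
10 -0.06 0.03 [ 0.24 -0.19  2.08  0.09  1.1  -0.49] 0.0
10 -0.095 0.03 [ 0.2  -0.28  2.15  0.09  1.12 -0.53] 0.0
10 -0.095 0.06 [ 0.2  -0.32  2.12  0.09  1.19 -0.52] 0.0
```

```bash
sed -i 's/a1,h,L2,e,L3,d=k/a1,h,L2,e,L3,d,b=k/; s/\[a1,0,h\]/[a1,b,h]/; s/0,.4,.25\])\]/0,.4,.25,.05])]/; s/0,.4,.25\]).x/0,.4,.25,.05]).x/' kin.py
python3 - <<'E'
from kin import *
print(k.round(4),'res',np.abs(res(k)[:-7]).max(),'R6',R6.as_rotvec().round(3))
for L in(45,40,35,30,20,10):
    for xe,ze in((.014,.048),(.014,.03),(-.04,.03),(-.06,.03),(-.095,.03)):
        x,e=ik(tcp_edge(xe,ze,L),down(129.8,-L),[.2,-.3,2.0,.3,1,-.5]);print(L,xe,ze,x.round(2),round(e,4))
E
```

```text
[0.0052 0.3104 0.3697 0.0546 0.548  0.3776 0.0513] res 0.0037350277466863535 R6 [ 0.    -0.    -1.571]
45 0.014 0.048 [-0.13 -0.48  2.48  0.87  0.75 -1.36] 0.0
45 0.014 0.03 [-0.13 -0.43  2.49  0.92  0.71 -1.43] 0.0
45 -0.04 0.03 [-0.27 -0.49  2.5   0.85  0.89 -1.46] 0.0152
45 -0.06 0.03 [-0.33 -0.5   2.5   0.83  0.96 -1.48] 0.0203
45 -0.095 0.03 [-0.44 -0.51  2.5   0.81  1.08 -1.55] 0.0303
40 0.014 0.048 [-0.06 -0.44  2.41  0.7   0.76 -1.18] 0.0
40 0.014 0.03 [-0.06 -0.4   2.42  0.74  0.72 -1.23] 0.0
40 -0.04 0.03 [-0.19 -0.54  2.5   0.72  0.86 -1.28] 0.0051
40 -0.06 0.03 [-0.24 -0.56  2.5   0.7   0.92 -1.3 ] 0.0107
40 -0.095 0.03 [-0.34 -0.58  2.5   0.69  1.04 -1.36] 0.0193
35 0.014 0.048 [-0.01 -0.39  2.32  0.55  0.79 -1.01] 0.0
35 0.014 0.03 [-0.01 -0.35  2.34  0.57  0.75 -1.05] 0.0
35 -0.04 0.03 [-0.12 -0.53  2.46  0.58  0.85 -1.12] 0.0
35 -0.06 0.03 [-0.16 -0.6   2.5   0.59  0.9  -1.15] 0.0001
35 -0.095 0.03 [-0.25 -0.63  2.5   0.57  1.01 -1.2 ] 0.0095
30 0.014 0.048 [ 0.05 -0.32  2.24  0.42  0.84 -0.87] 0.0
30 0.014 0.03 [ 0.05 -0.29  2.25  0.43  0.8  -0.89] 0.0
30 -0.04 0.03 [-0.05 -0.46  2.37  0.45  0.88 -0.97] 0.0
30 -0.06 0.03 [-0.09 -0.53  2.42  0.46  0.92 -1.01] 0.0
30 -0.095 0.03 [-0.17 -0.65  2.49  0.47  1.   -1.07] 0.0
20 0.014 0.048 [ 0.14 -0.17  2.06  0.22  0.97 -0.65] 0.0
20 0.014 0.03 [ 0.14 -0.15  2.07  0.23  0.93 -0.66] 0.0
20 -0.04 0.03 [ 0.07 -0.3   2.2   0.25  0.97 -0.74] 0.0
20 -0.06 0.03 [ 0.04 -0.35  2.24  0.25  0.99 -0.77] 0.0
20 -0.095 0.03 [-0.02 -0.46  2.32  0.26  1.03 -0.82] 0.0
10 0.014 0.048 [ 0.22 -0.    1.86  0.09  1.13 -0.51] 0.0
10 0.014 0.03 [ 0.22  0.02  1.88  0.09  1.09 -0.52] 0.0
10 -0.04 0.03 [ 0.16 -0.12  2.01  0.1   1.1  -0.57] 0.0
10 -0.06 0.03 [ 0.14 -0.17  2.06  0.1   1.11 -0.59] 0.0
10 -0.095 0.03 [ 0.09 -0.27  2.14  0.11  1.13 -0.64] 0.0
```

The model fits to under 4 mm. I'll use lean 40° at the rear and ease to 22° at the trough.

```bash
cat >> h.py <<'E'
def edge(xe,ze,L,y=0.,off=49.):
    a=np.radians(L);return p2w(np.array([xe-off*np.sin(a)+13*np.cos(a),y,ze+off*np.cos(a)+13*np.sin(a)])/1e3),down(129.8,-L)
E
python3 - <<'E'
from h import *
st()
plan((*edge(-60,75,30),7),(*edge(12,46,40),7))
E
```

```text
t 15.05 tcp [0.431  0.0791 0.1732] press mm [-145.   -23.6  173.2] xyaw 130.6 zdir [ 0.461  0.416 -0.784] F [-0.1 -1.1 -2.4] op 0.0213 gf 45.0 q [-0.49 -0.89  2.5   0.64  1.33 -1.28]
slide [[0.012, 0.015, 0.048], [0.012, 0.016, 0.047], [0.013, 0.017, 0.047], [0.013, 0.018, 0.047], [0.013, 0.019, 0.046], [0.013, 0.02, 0.046], [0.013, 0.02, 0.045], [0.0, 0.022, 0.034]]
twist [[0.02, -0.003, 0.0], [0.02, -0.004, 0.0], [0.02, -0.003, 0.0], [0.019, -0.003, 0.0], [0.02, -0.004, 0.0], [0.02, -0.003, 0.0], [0.02, -0.003, 0.0], [-0.024, 0.0, 0.0]]
slide [[0.0, 0.022, 0.035], [0.0, 0.021, 0.035], [0.0, 0.02, 0.036], [0.0, 0.019, 0.036], [0.0, 0.018, 0.037], [0.0, 0.017, 0.037], [0.0, 0.0, 0.0], [0.0, 0.0, 0.0]]
twist [[-0.024, 0.0, 0.0], [-0.023, 0.0, 0.0], [-0.024, 0.0, 0.0], [-0.024, 0.0, 0.0], [-0.024, 0.0, 0.0], [-0.024, 0.0, 0.0], [0.0, 0.0, 0.0], [0.0, 0.0, 0.0]]
max mm 13.0 deg 1.44
```

Emit:
play_rows(
  slide=[
    [0.012,0.015,0.048],
    [0.012,0.016,0.047],
    [0.013,0.017,0.047],
    [0.013,0.018,0.047],
    [0.013,0.019,0.046],
    [0.013,0.02,0.046],
    [0.013,0.02,0.045],
    [0,0,0],
  ],
  twist=[
    [0.02,-0.003,0],
    [0.02,-0.004,0],
    [0.02,-0.003,0],
    [0.019,-0.003,0],
    [0.02,-0.004,0],
    [0.02,-0.003,0],
    [0.02,-0.003,0],
    [0,0,0],
  ],
)

```text
t: 15.85
tool_pos: [0.4709, 0.1446, 0.1236]
orientation: [1.202, 2.575, 0.688]
force: [-0.5, 0.6, -1.5]
opening: 0.0216
gripper_force: 45.0
```

```bash
python3 - <<'E'
from h import *
for i in range(3): cams.read_camera('wrist')
st()
print((w2p(edge(-60,75,30)[0])*1e3).round(1))
plan((*edge(12,46,40),8))
E
```

```text
t 16.0 tcp [0.4711 0.1436 0.1246] press mm [-72.9   0.3 124.6] xyaw 129.9 zdir [ 0.384  0.321 -0.866] F [-0.6 -0.7 -1.7] op 0.0216 gf 45.0 q [-0.09 -0.59  2.37  0.43  1.02 -0.95]
[-73.2  -0.  123.9]
slide [[0.0, 0.019, 0.03], [0.0, 0.019, 0.03], [0.0, 0.018, 0.031], [0.0, 0.017, 0.031], [0.0, 0.017, 0.032], [0.0, 0.016, 0.032], [0.0, 0.015, 0.032], [0.0, 0.014, 0.033]]
twist [[-0.021, 0.0, 0.0], [-0.02, 0.0, 0.0], [-0.021, 0.0, 0.001], [-0.021, -0.001, 0.0], [-0.021, 0.0, 0.0], [-0.02, 0.0, 0.0], [-0.021, 0.0, 0.0], [-0.021, 0.0, 0.0]]
max mm 9.1 deg 1.26
```

Commands and measurements agree, so I'll go in over the chips.

Emit:
play_rows(
  slide=[
    [0,0.019,0.03],
    [0,0.019,0.03],
    [0,0.018,0.031],
    [0,0.017,0.031],
    [0,0.017,0.032],
    [0,0.016,0.032],
    [0,0.015,0.032],
    [0,0.014,0.033],
  ],
  twist=[
    [-0.021,0,0],
    [-0.02,0,0],
    [-0.021,0,0],
    [-0.021,0,0],
    [-0.021,0,0],
    [-0.02,0,0],
    [-0.021,0,0],
    [-0.021,0,0],
  ],
)

```text
t: 16.8
tool_pos: [0.5208, 0.1836, 0.0926]
orientation: [1.147, 2.449, 0.894]
force: [0.2, -0.1, -1.4]
opening: 0.0216
gripper_force: 45.0
```

```bash
python3 - <<'E'
from h import *
for n in('wrist','wrist','scene'): im,d,c=grab(n)
st()
cv2.imwrite('pics/s5.png',cv2.resize(im[200:360,210:390],(675,600),interpolation=2)[:,:,::-1])
print((w2p(edge(12,46,40)[0])*1e3).round(1))
plan((*edge(12,31,40),6))
E
```

```text
t 16.95 tcp [0.5199 0.1837 0.0918] press mm [-9.8 -0.1 91.8] xyaw 129.8 zdir [ 0.493  0.412 -0.766] F [-0.3  0.2 -0.9] op 0.0218 gf 45.0 q [-0.07 -0.43  2.4   0.7   0.76 -1.18]
[-9.5 -0.  91.9]
slide [[0.0, -0.006, 0.008], [0.0, -0.006, 0.008], [0.0, -0.006, 0.008], [0.0, -0.006, 0.008], [0.0, -0.006, 0.008], [0.0, -0.006, 0.008], [0.0, 0.0, 0.0], [0.0, 0.0, 0.0]]
twist [[0.0, 0.0, 0.0], [0.0, 0.0, 0.0], [0.0, 0.0, 0.0], [0.0, 0.0, 0.0], [0.0, -0.001, 0.0], [0.0, 0.0, 0.0], [0.0, 0.0, 0.0], [0.0, 0.0, 0.0]]
max mm 2.5 deg 0.06
```

View pics/s5.png

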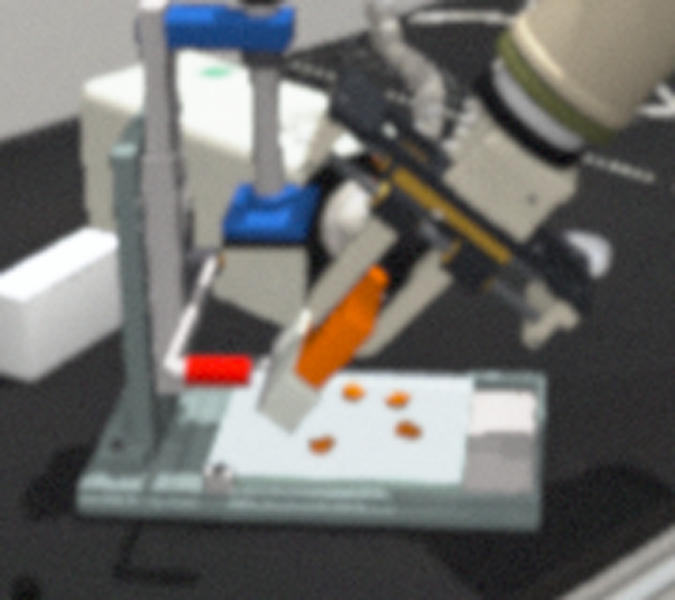

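Scene crop: the scraper (290,400) is behind all chips ((353,392), (397,399), (408,430), (320,443)), and the gripper is clear of the foot. Lowering until contact.

Emit:
play_rows(
  slide=[
    [0,-0.006,0.008],
    [0,-0.006,0.008],
    [0,-0.006,0.008],
    [0,-0.006,0.008],
    [0,-0.006,0.008],
    [0,-0.006,0.008],
    [0,-0.002,0.002],
    [0,0,0],
  ],
  twist=[
    [0,0,0],
    [0,0,0],
    [0,0,0],
    [0,0,0],
    [0,0,0],
    [0,0,0],
    [0,0,0],
    [0,0,0],
  ],
)

```text
t: 17.75
tool_pos: [0.5207, 0.185, 0.0763]
orientation: [1.146, 2.452, 0.894]
force: [1.1, 0.4, -0.6]
opening: 0.0216
gripper_force: 45.0
```

```bash
python3 - <<'E'
from h import *
st()
print((w2p(edge(12,30,40)[0])*1e3).round(1))
E
```

```text
t 17.75 tcp [0.5207 0.185  0.0763] press mm [-8.3  0.3 76.3] xyaw 129.9 zdir [ 0.493  0.413 -0.766] F [ 1.1  0.4 -0.6] op 0.0216 gf 45.0 q [-0.07 -0.39  2.41  0.74  0.72 -1.23]
[-9.5 -0.  75.9]
```

Emit:
play_rows(
  slide=[
    [0,-0.002,0.002],
    [0,-0.001,0.002],
    [0,-0.001,0.002],
    [0,0,0],
    [0,0,0],
    [0,0,0],
    [0,0,0],
    [0,0,0],
  ],
  twist=[
    [0,0,0],
    [0,0,0],
    [0,0,0],
    [0,0,0],
    [0,0,0],
    [0,0,0],
    [0,0,0],
    [0,0,0],
  ],
)

```text
t: 18.55
tool_pos: [0.5217, 0.1851, 0.0756]
orientation: [1.145, 2.451, 0.894]
force: [-2.1, -0.4, 5.1]
opening: 0.0217
gripper_force: 45.0
```

Contact at about 6 N with z as expected. Planning the stroke, with rounding carried so errors don't add up.

```bash
sed -i 's/out.append((sl.round(3),tw.round(3)));r=r\*/out.append((sl.round(3),tw.round(3)));p=p+r.apply(out[-1][0]*.25);r=r*/; s/; p=pt$//' h.py
python3 - <<'E'
from h import *
p0,r0=edge(13,28.6,40)
st();print((w2p(p0)*1e3).round(1))
W=[(*edge(x,28.6,40-18*(13-x)/110),2) for x in np.linspace(13,-97,13)[1:]]
plan(*W,start=(p0,r0))
E
```

```text
t 18.55 tcp [0.5217 0.1851 0.0756] press mm [-7.5 -0.2 75.6] xyaw 129.9 zdir [ 0.495  0.413 -0.765] F [-2.1 -0.4  5.1] op 0.0217 gf 45.0 q [-0.07 -0.39  2.41  0.74  0.72 -1.23]
[-8.5  0.  74.5]
slide [[0.0, -0.011, -0.011], [0.0, -0.012, -0.011], [0.0, -0.012, -0.011], [0.0, -0.012, -0.01], [0.0, -0.012, -0.01], [0.0, -0.012, -0.011], [0.0, -0.012, -0.01], [0.0, -0.013, -0.009]]
twist [[0.012, 0.0, 0.0], [0.013, 0.0, 0.0], [0.013, 0.0, 0.0], [0.012, 0.0, 0.0], [0.013, 0.0, 0.0], [0.012, 0.0, 0.0], [0.012, 0.0, 0.0], [0.013, 0.0, 0.0]]
slide [[0.0, -0.013, -0.01], [0.0, -0.012, -0.009], [0.0, -0.013, -0.009], [0.0, -0.013, -0.009], [0.0, -0.013, -0.009], [0.0, -0.014, -0.009], [0.0, -0.013, -0.008], [0.0, -0.014, -0.008]]
twist [[0.012, 0.0, 0.0], [0.013, 0.0, 0.0], [0.012, 0.0, 0.0], [0.013, 0.0, 0.0], [0.012, 0.0, 0.0], [0.013, 0.0, 0.0], [0.012, 0.0, 0.0], [0.013, 0.0, 0.0]]
slide [[0.0, -0.013, -0.008], [0.0, -0.014, -0.008], [0.0, -0.014, -0.007], [0.0, -0.014, -0.008], [0.0, -0.014, -0.007], [0.0, -0.014, -0.006], [0.0, -0.014, -0.007], [0.0, -0.015, -0.006]]
twist [[0.012, 0.0, 0.0], [0.013, 0.0, 0.0], [0.012, 0.0, 0.0], [0.013, 0.0, 0.0], [0.012, 0.0, 0.0], [0.013, 0.0, 0.0], [0.012, 0.0, 0.0], [0.013, 0.0, 0.0]]
max mm 4.2 deg 0.78
```

Emit:
play_rows(
  slide=[
    [0,-0.011,-0.011],
    [0,-0.012,-0.011],
    [0,-0.012,-0.011],
    [0,-0.012,-0.01],
    [0,-0.012,-0.01],
    [0,-0.012,-0.011],
    [0,-0.012,-0.01],
    [0,-0.013,-0.009],
  ],
  twist=[
    [0.012,0,0],
    [0.013,0,0],
    [0.013,0,0],
    [0.012,0,0],
    [0.013,0,0],
    [0.012,0,0],
    [0.012,0,0],
    [0.013,0,0],
  ],
)

```text
t: 19.35
tool_pos: [0.4973, 0.1645, 0.0776]
orientation: [1.18, 2.524, 0.773]
force: [3.1, 4.0, 6.2]
opening: 0.0219
gripper_force: 45.0
```

```bash
python3 - <<'E'
from h import *
st();x=13-110/3;L=40-18*(13-x)/110
print(x,L,(w2p(edge(x,28.6,L)[0])*1e3).round(1))
E
```

```text
t 19.35 tcp [0.4973 0.1645 0.0776] press mm [-39.4  -0.4  77.6] xyaw 129.9 zdir [ 0.431  0.358 -0.828] F [3.1 4.  6.2] op 0.0219 gf 45.0 q [-0.07 -0.45  2.4   0.56  0.82 -1.07]
-23.666666666666664 34.0 [-40.3  -0.   76.5]
```

Good: light contact at about 7 N, and drag is visible. Continue.

Emit:
play_rows(
  slide=[
    [0,-0.013,-0.01],
    [0,-0.012,-0.009],
    [0,-0.013,-0.009],
    [0,-0.013,-0.009],
    [0,-0.013,-0.009],
    [0,-0.014,-0.009],
    [0,-0.013,-0.008],
    [0,-0.014,-0.008],
  ],
  twist=[
    [0.012,0,0],
    [0.013,0,0],
    [0.012,0,0],
    [0.013,0,0],
    [0.012,0,0],
    [0.013,0,0],
    [0.012,0,0],
    [0.013,0,0],
  ],
)

```text
t: 20.15
tool_pos: [0.4731, 0.1441, 0.0791]
orientation: [1.212, 2.593, 0.648]
force: [2.9, 2.9, 6.1]
opening: 0.0217
gripper_force: 45.0
```

Emit:
play_rows(
  slide=[
    [0,-0.013,-0.008],
    [0,-0.014,-0.008],
    [0,-0.014,-0.007],
    [0,-0.014,-0.008],
    [0,-0.014,-0.007],
    [0,-0.014,-0.006],
    [0,0,0],
    [0,0,0],
  ],
  twist=[
    [0.012,0,0],
    [0.013,0,0],
    [0.012,0,0],
    [0.013,0,0],
    [0.012,0,0],
    [0.013,0,0],
    [0,0,0],
    [0,0,0],
  ],
)

```text
t: 20.95
tool_pos: [0.455, 0.1288, 0.0798]
orientation: [1.234, 2.641, 0.55]
force: [-1.8, -0.2, 11.8]
opening: 0.0219
gripper_force: 45.0
```

```bash
python3 - <<'E'
from h import *
st()
im,d,c=grab('scene')
cv2.imwrite('pics/s6.png',cv2.resize(im[200:360,210:390],(675,600),interpolation=2)[:,:,::-1])
im,d,c=grab('top');print(d[255,290])
cv2.imwrite('pics/t6.png',cv2.resize(im[215:315,235:345],(660,600),interpolation=2)[:,:,::-1])
E
```

```text
t 20.95 tcp [0.455  0.1288 0.0798] press mm [-94.7  -0.7  79.8] xyaw 129.9 zdir [ 0.308  0.255 -0.917] F [-1.8 -0.2 11.8] op 0.0219 gf 45.0 q [-0.06 -0.5   2.36  0.33  1.   -0.89]
1.3787394
```

View pics/s6.png

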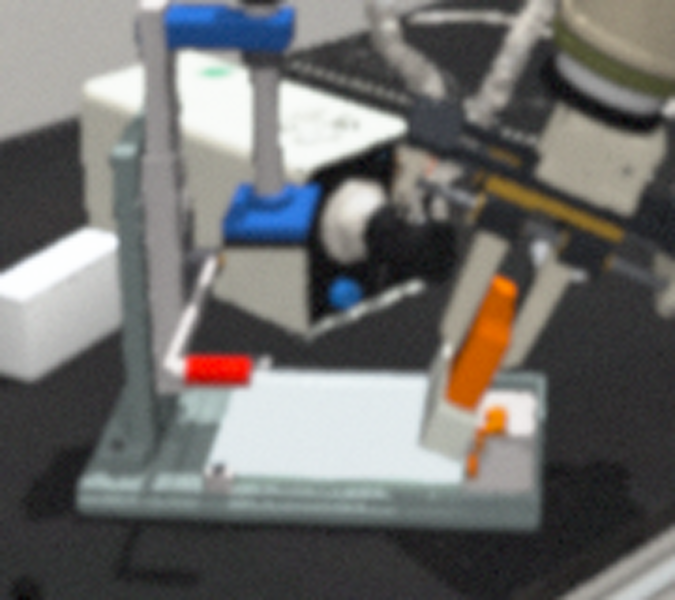

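Scene crop: the glass is clear, and the chips are in the trough or tipping over the edge at (475,463) and (495,415). Finishing the last 8 mm of the stroke.

Emit:
play_rows(
  slide=[
    [0,-0.015,-0.007],
    [0,-0.015,-0.007],
    [0,-0.01,-0.005],
    [0,0,0],
    [0,0,0],
    [0,0,0],
    [0,0,0],
    [0,0,0],
  ],
  twist=[
    [0.012,0,0],
    [0.013,0,0],
    [0,0,0],
    [0,0,0],
    [0,0,0],
    [0,0,0],
    [0,0,0],
    [0,0,0],
  ],
)

```text
t: 21.85
tool_pos: [0.4459, 0.1222, 0.0793]
orientation: [1.242, 2.658, 0.518]
force: [0.3, -0.4, -1.2]
opening: 0.0218
gripper_force: 45.0
```

```bash
python3 - <<'E'
from h import *
st()
p=robot.read_state();r=R.from_rotvec(p['orientation'])
plan((p['tool_pos']+[0,0,.14],r,8))
E
```

```text
t 21.85 tcp [0.4459 0.1222 0.0793] press mm [-105.9    0.    79.3] xyaw 129.9 zdir [ 0.288  0.241 -0.927] F [ 0.3 -0.4 -1.2] op 0.0218 gf 45.0 q [-0.06 -0.51  2.36  0.31  1.03 -0.88]
slide [[0.0, 0.026, -0.065], [0.0, 0.027, -0.065], [0.0, 0.026, -0.065], [0.0, 0.026, -0.065], [0.0, 0.026, -0.064], [0.0, 0.027, -0.065], [0.0, 0.026, -0.065], [0.0, 0.026, -0.065]]
twist [[0.0, 0.0, 0.0], [0.0, 0.0, 0.0], [0.0, 0.0, 0.0], [0.0, 0.0, 0.0], [0.0, 0.0, 0.0], [0.0, 0.0, 0.0], [0.0, 0.0, 0.0], [0.0, 0.0, 0.0]]
max mm 17.6 deg 0.0
```

```bash
python3 - <<'E'
from h import *
p=robot.read_state();r=R.from_rotvec(p['orientation'])
A=p['tool_pos']+[0,0,.05]
plan((A,r,5),([.4465,-.084,.14],down(105.8),11))
E
```

```text
slide [[0.0, 0.015, -0.037], [0.0, 0.015, -0.037], [0.0, 0.015, -0.037], [0.0, 0.015, -0.037], [0.0, 0.015, -0.037], [-0.058, -0.043, -0.022], [-0.059, -0.041, -0.019], [-0.061, -0.04, -0.018]]
twist [[0.0, 0.0, 0.0], [0.0, 0.0, 0.0], [0.0, 0.0, 0.0], [0.0, 0.0, 0.0], [0.0, 0.0, 0.0], [0.033, -0.007, 0.036], [0.033, -0.007, 0.036], [0.033, -0.007, 0.036]]
slide [[-0.063, -0.038, -0.016], [-0.064, -0.037, -0.015], [-0.066, -0.034, -0.012], [-0.067, -0.032, -0.011], [-0.068, -0.03, -0.01], [-0.069, -0.028, -0.008], [-0.071, -0.025, -0.006], [-0.071, -0.023, -0.006]]
twist [[0.033, -0.007, 0.036], [0.033, -0.007, 0.036], [0.032, -0.007, 0.036], [0.033, -0.007, 0.036], [0.033, -0.007, 0.036], [0.033, -0.007, 0.036], [0.033, -0.007, 0.037], [0.033, -0.007, 0.036]]
max mm 18.9 deg 3.0
```

Emit:
play_rows(
  slide=[
    [0,0.015,-0.037],
    [0,0.015,-0.037],
    [0,0.015,-0.037],
    [0,0.015,-0.037],
    [0,0.015,-0.037],
    [-0.058,-0.043,-0.022],
    [-0.059,-0.041,-0.019],
    [-0.061,-0.04,-0.018],
  ],
  twist=[
    [0,0,0],
    [0,0,0],
    [0,0,0],
    [0,0,0],
    [0,0,0],
    [0.033,-0.007,0.036],
    [0.033,-0.007,0.036],
    [0.033,-0.007,0.036],
  ],
)

```text
t: 22.65
tool_pos: [0.4461, 0.0642, 0.1322]
orientation: [1.431, 2.637, 0.379]
force: [-0.3, 0.1, -1.5]
opening: 0.0218
gripper_force: 45.0
```

Emit:
play_rows(
  slide=[
    [-0.063,-0.038,-0.016],
    [-0.064,-0.037,-0.015],
    [-0.066,-0.034,-0.012],
    [-0.067,-0.032,-0.011],
    [-0.068,-0.03,-0.01],
    [-0.069,-0.028,-0.008],
    [-0.071,-0.025,-0.006],
    [-0.071,-0.023,-0.006],
  ],
  twist=[
    [0.033,-0.007,0.036],
    [0.033,-0.007,0.036],
    [0.032,-0.007,0.036],
    [0.033,-0.007,0.036],
    [0.033,-0.007,0.036],
    [0.033,-0.007,0.036],
    [0.033,-0.007,0.037],
    [0.033,-0.007,0.036],
  ],
)

```text
t: 23.45
tool_pos: [0.4462, -0.086, 0.1397]
orientation: [-1.9, -2.5, 0.005]
force: [0.9, 1.0, -1.4]
opening: 0.0218
gripper_force: 45.0
```

```bash
python3 - <<'E'
from h import *
im,d,c=grab('scene');a=cv2.resize(im[260:345,240:370],(800,523),interpolation=2);cv2.imwrite('pics/s7.png',a[:,:,::-1])
im,d,c=grab('top');np.savez('t7.npz',im=im,d=d);W=cloud(d,c)
hsv=cv2.cvtColor(im,cv2.COLOR_RGB2HSV)
mk=cv2.inRange(hsv,(8,60,120),(28,255,255));mk[:,:255]=0;mk[:235]=0;mk[:,340:]=0;mk[312:]=0
n,l,s,ce=cv2.connectedComponentsWithStats(mk)
for i in range(1,n):
    if s[i,4]>=6:print('chip',s[i].tolist(),(w2p(on_plane(ce[i],c,.023))*1e3).round(1))
st()
cv2.imwrite('pics/t7.png',cv2.resize(im[215:315,235:345],(660,600),interpolation=2)[:,:,::-1])
E
```

```text
chip [312, 273, 10, 9, 41] [[-106.9  -27.    23. ]]
chip [307, 282, 5, 6, 21] [[-107.7    3.2   23. ]]
chip [298, 290, 5, 5, 21] [[-107.8   36.7   23. ]]
t 23.55 tcp [ 0.4467 -0.0865  0.1399] press mm [-238.9 -160.8  139.9] xyaw 105.5 zdir [-0.002 -0.001 -1.   ] F [-0.8  0.7 -1.5] op 0.0217 gf 45.0 q [-0.3  -0.22  1.97 -0.    1.39 -0.57]
```

View pics/t7.png

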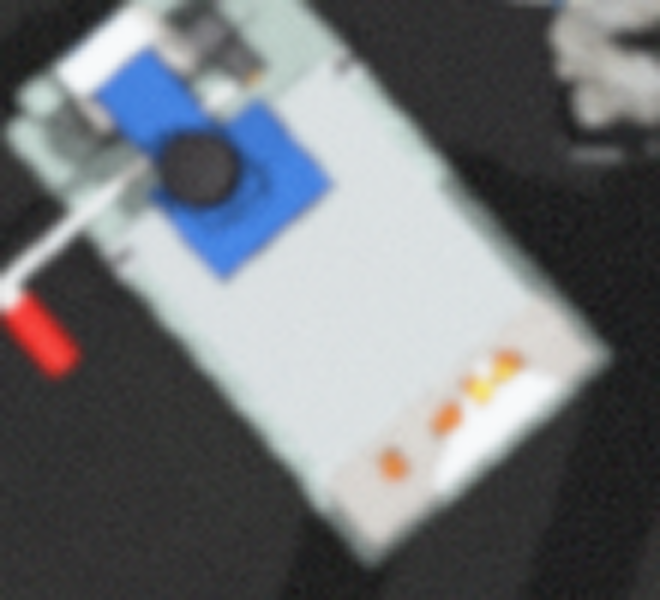

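Top crop: all four chips are in the trough at (393,465), (447,418), (482,388), (507,362), press x ≈ -107. The glass is clean. Setting the scraper down at its old spot.

Emit:
play_rows(
  slide=[
    [0,0,0.06],
    [0,0,0.07],
    [0,0,0.07],
    [0,0,0.06],
    [0,0,0.048],
    [0,0,0.03],
    [0,0,0.015],
    [0,0,0.008],
  ],
  twist=[
    [0,0,0],
    [0,0,0],
    [0,0,0],
    [0,0,0],
    [0,0,0],
    [0,0,0],
    [0,0,0],
    [0,0,0],
  ],
)

```text
t: 24.35
tool_pos: [0.4466, -0.084, 0.0499]
orientation: [1.896, 2.505, 0.0]
force: [-0.2, 0.0, -1.9]
opening: 0.0215
gripper_force: 45.0
```

Emit:
play_rows(
  slide=[
    [0,0,0.003],
    [0,0,0.002],
    [0,0,0],
    [0,0,0],
    [0,0,0],
    [0,0,0],
    [0,0,0],
    [0,0,0],
  ],
  twist=[
    [0,0,0],
    [0,0,0],
    [0,0,0],
    [0,0,0],
    [0,0,0],
    [0,0,0],
    [0,0,0],
    [0,0,0],
  ],
)

```text
t: 25.15
tool_pos: [0.4468, -0.0841, 0.049]
orientation: [1.895, 2.505, 0.001]
force: [-0.1, -0.5, 2.4]
opening: 0.022
gripper_force: 45.0
```

On the bench. Release, and plan the approach to the red grip with the hand tilted 25° toward +y so its body keeps clear of the descending knob.

Emit:
play_rows(
  slide=[
    [0,0,0],
    [0,0,0],
    [0,0,0],
    [0,0,0],
    [0,0,-0.02],
    [0,0,-0.08],
    [0,0,-0.16],
    [0,0,-0.18],
  ],
  twist=[
    [0,0,0],
    [0,0,0],
    [0,0,0],
    [0,0,0],
    [0,0,0],
    [0,0,0],
    [0,0,0],
    [0,0,0],
  ],
  fingers=-0.3,
)

```text
t: 25.95
tool_pos: [0.4451, -0.0836, 0.1588]
orientation: [-1.894, -2.503, 0.001]
force: [0.5, -0.6, -0.0]
opening: 0.0608
gripper_force: 0.0
```

```bash
cat > grip.py <<'E'
from kin import *
T=20
def gp(y,z,back=0,x=.036,T=T):
    r=down(39.8,-T);zt=r.as_matrix()[:,2];return p2w([x,y,z])+zt*(.019-back),r
E
python3 - <<'E'
import pickle
import sys
import h
from h import *
# reuse fitted kinematics at leaned state is not needed; refit w/ current state
from grip import *
print('res',np.abs(res(k)[:-7]).max(),R6.as_rotvec().round(2));st()
for T in(0,15,20,25):
    for y,z,b in((.11,.12,.08),(.11,.12,0),(.1055,.155,0)):
        p,r=gp(y,z,b,T=T);x,e=ik(p,r,[.3,0,1.6,0,1.5,1.1]);print(T,y,z,b,p.round(3),x.round(2),round(e,4))
for p in((.39,.08,.25),(.36,.24,.25)):
    x,e=ik(np.array(p),down(39.8,-20),[.3,0,1.6,0,1.5,1.1]);print(p,x.round(2),round(e,4))
z=np.load('t7.npz')
E
```

```text
res 0.0035656621187915294 [ 0.    0.   -1.57]
t 25.95 tcp [ 0.4451 -0.0836  0.1588] press mm [-238.3 -157.6  158.8] xyaw 105.8 zdir [-0.003  0.001 -1.   ] F [ 0.5 -0.6 -0. ] op 0.0608 gf 0.0 q [-0.3  -0.24  1.95  0.    1.43 -0.57]
0 0.11 0.12 0.08 [0.485 0.298 0.181] [0.46 0.06 1.63 0.   1.45 1.34] 0.0
0 0.11 0.12 0 [0.485 0.298 0.101] [0.46 0.13 1.71 0.   1.3  1.34] 0.0
0 0.1055 0.155 0 [0.487 0.294 0.136] [0.45 0.1  1.68 0.   1.37 1.33] 0.0
15 0.11 0.12 0.08 [0.474 0.31  0.179] [ 0.62  0.06  1.66 -0.26  1.41  1.54] 0.0
15 0.11 0.12 0 [0.488 0.294 0.102] [ 0.59  0.12  1.74 -0.27  1.26  1.54] 0.0
15 0.1055 0.155 0 [0.491 0.29  0.137] [ 0.58  0.09  1.7  -0.27  1.33  1.52] 0.0
20 0.11 0.12 0.08 [0.471 0.314 0.177] [ 0.68  0.07  1.67 -0.35  1.41  1.61] 0.0
20 0.11 0.12 0 [0.489 0.293 0.102] [ 0.63  0.13  1.74 -0.37  1.26  1.61] 0.0
20 0.1055 0.155 0 [0.492 0.289 0.137] [ 0.62  0.1   1.71 -0.36  1.32  1.58] 0.0
25 0.11 0.12 0.08 [0.468 0.317 0.175] [ 0.73  0.08  1.67 -0.44  1.42  1.68] 0.0
25 0.11 0.12 0 [0.49  0.291 0.103] [ 0.67  0.14  1.75 -0.46  1.27  1.69] 0.0
25 0.1055 0.155 0 [0.493 0.288 0.138] [ 0.66  0.11  1.72 -0.45  1.33  1.65] 0.0
(0.39, 0.08, 0.25) [ 0.31 -0.56  2.06 -0.32  1.51  1.18] 0.0
(0.36, 0.24, 0.25) [ 0.71 -0.34  1.9  -0.35  1.58  1.58] 0.0
```

```bash
python3 - <<'E'
from h import *
def gp(y,z,back=0,x=.036,T=20):
    r=down(39.8,-T);zt=r.as_matrix()[:,2];return p2w([x,y,z])+zt*(.019-back),r
Q=down(39.8,-20)
cams.read_camera('top');cams.read_camera('top')
plan(([.39,.08,.25],Q,10),([.36,.24,.25],Q,6),(*gp(.11,.12,.08),8))
E
```

```text
slide [[0.07, -0.005, -0.034], [0.068, -0.012, -0.036], [0.066, -0.018, -0.037], [0.063, -0.025, -0.04], [0.058, -0.03, -0.041], [0.054, -0.035, -0.044], [0.049, -0.041, -0.046], [0.044, -0.043, -0.047]]
twist [[-0.028, -0.019, 0.109], [-0.029, -0.019, 0.109], [-0.028, -0.02, 0.108], [-0.029, -0.019, 0.109], [-0.028, -0.019, 0.109], [-0.028, -0.019, 0.109], [-0.029, -0.019, 0.108], [-0.028, -0.019, 0.109]]
slide [[0.037, -0.047, -0.05], [0.03, -0.049, -0.053], [0.053, -0.089, -0.032], [0.053, -0.089, -0.033], [0.053, -0.089, -0.032], [0.052, -0.09, -0.032], [0.053, -0.089, -0.033], [0.053, -0.089, -0.032]]
twist [[-0.029, -0.02, 0.109], [-0.028, -0.019, 0.109], [0.0, 0.0, 0.0], [0.0, 0.0, 0.0], [0.0, 0.0, 0.0], [0.0, 0.0, 0.0], [0.0, 0.0, 0.0], [0.0, 0.0, 0.0]]
slide [[0.066, -0.006, 0.037], [0.067, -0.005, 0.036], [0.066, -0.006, 0.037], [0.066, -0.005, 0.037], [0.066, -0.006, 0.036], [0.067, -0.005, 0.037], [0.066, -0.006, 0.036], [0.066, -0.005, 0.037]]
twist [[0.0, 0.0, 0.0], [0.0, 0.0, 0.0], [0.0, 0.0, 0.0], [0.0, 0.0, 0.0], [0.0, 0.0, 0.0], [0.0, 0.0, 0.0], [0.0, 0.0, 0.0], [0.0, 0.0, 0.0]]
max mm 27.2 deg 6.87
```

Emit:
play_rows(
  slide=[
    [0.07,-0.005,-0.034],
    [0.068,-0.012,-0.036],
    [0.066,-0.018,-0.037],
    [0.063,-0.025,-0.04],
    [0.058,-0.03,-0.041],
    [0.054,-0.035,-0.044],
    [0.049,-0.041,-0.046],
    [0.044,-0.043,-0.047],
  ],
  twist=[
    [-0.028,-0.019,0.109],
    [-0.029,-0.019,0.109],
    [-0.028,-0.02,0.108],
    [-0.029,-0.019,0.109],
    [-0.028,-0.019,0.109],
    [-0.028,-0.019,0.109],
    [-0.029,-0.019,0.108],
    [-0.028,-0.019,0.109],
  ],
)

```text
t: 26.85
tool_pos: [0.3987, 0.0485, 0.2274]
orientation: [2.574, 1.281, 0.133]
force: [0.6, 0.2, 1.8]
opening: 0.0603
gripper_force: 0.0
```

Emit:
play_rows(
  slide=[
    [0.037,-0.047,-0.05],
    [0.03,-0.049,-0.053],
    [0.053,-0.089,-0.032],
    [0.053,-0.089,-0.033],
    [0.053,-0.089,-0.032],
    [0.052,-0.09,-0.032],
    [0.053,-0.089,-0.033],
    [0.053,-0.089,-0.032],
  ],
  twist=[
    [-0.029,-0.02,0.109],
    [-0.028,-0.019,0.109],
    [0,0,0],
    [0,0,0],
    [0,0,0],
    [0,0,0],
    [0,0,0],
    [0,0,0],
  ],
)

```text
t: 27.65
tool_pos: [0.3565, 0.2421, 0.2447]
orientation: [2.648, 0.96, 0.157]
force: [1.0, -0.7, 0.3]
opening: 0.0605
gripper_force: 0.0
```

Emit:
play_rows(
  slide=[
    [0.066,-0.006,0.037],
    [0.067,-0.005,0.036],
    [0.066,-0.006,0.037],
    [0.066,-0.005,0.037],
    [0.066,-0.006,0.036],
    [0.067,-0.005,0.037],
    [0.066,-0.006,0.036],
    [0.066,-0.005,0.037],
  ],
  twist=[
    [0,0,0],
    [0,0,0],
    [0,0,0],
    [0,0,0],
    [0,0,0],
    [0,0,0],
    [0,0,0],
    [0,0,0],
  ],
)

```text
t: 28.45
tool_pos: [0.4679, 0.315, 0.1705]
orientation: [2.648, 0.959, 0.156]
force: [-0.1, -0.1, 0.1]
opening: 0.0601
gripper_force: 0.0
```

```bash
python3 - <<'E'
from h import *
for i in range(3): im,d,c=grab('wrist')
st();hsv=cv2.cvtColor(im,cv2.COLOR_RGB2HSV);W=cloud(d,c)
P=w2p(W.reshape(-1,3)).reshape(W.shape)
q=(cv2.inRange(hsv,(0,180,80),(6,255,255))>0)&(d>0)&(P[...,2]>.09)&(P[...,2]<.16)
if q.sum(): print(q.sum(),np.percentile(P[q],[3,50,97],axis=0).round(4))
cv2.imwrite('pics/w8.png',im[:,:,::-1])
def gp(y,z,back=0,x=.036,T=20):
    r=down(39.8,-T);zt=r.as_matrix()[:,2];return p2w([x,y,z])+zt*(.019-back),r
plan((*gp(.11,.12,0),8))
# scraper check
im,d,c=grab('top');W=cloud(d,c);hsv=cv2.cvtColor(im,cv2.COLOR_RGB2HSV);m=cv2.inRange(hsv,(8,150,120),(22,255,255));m[:,:355]=0;m[:260]=0;m[305:]=0;m[:,415:]=0
print('scraper',np.median(W[m>0],0))
E
```

```text
t 28.6 tcp [0.4671 0.3143 0.17  ] press mm [ 33.3 134.  170. ] xyaw 39.8 zdir [ 0.207 -0.261 -0.943] F [ 0.3 -0.4  0.1] op 0.0605 gf 0.0 q [ 0.72  0.09  1.67 -0.34  1.42  1.66]
928 [[0.0236 0.1059 0.1198]
 [0.0419 0.1135 0.1254]
 [0.055  0.1171 0.1273]]
slide [[0.002, 0.003, 0.037], [0.001, 0.003, 0.037], [0.002, 0.003, 0.037], [0.001, 0.003, 0.037], [0.002, 0.003, 0.037], [0.001, 0.003, 0.038], [0.002, 0.003, 0.037], [0.001, 0.002, 0.037]]
twist [[-0.001, 0.001, 0.0], [-0.001, 0.001, 0.0], [-0.001, 0.001, 0.001], [-0.002, 0.001, 0.0], [-0.001, 0.001, 0.0], [-0.001, 0.001, 0.0], [-0.001, 0.001, 0.001], [-0.001, 0.001, 0.0]]
max mm 9.5 deg 0.13
scraper [ 0.44415202 -0.08462213  0.08313688]
```

View pics/w8.png

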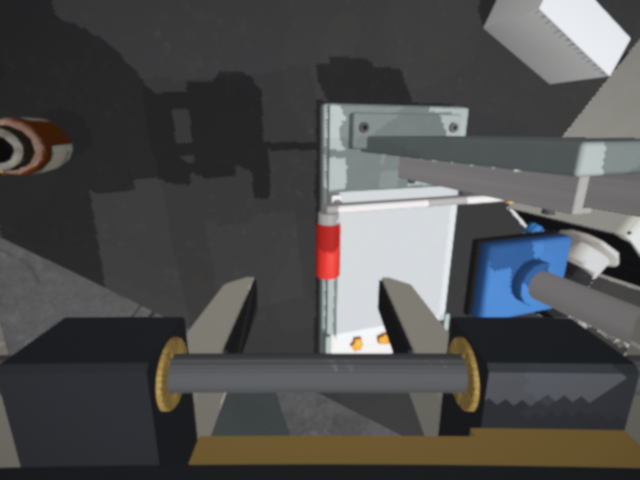

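Wrist view: red grip at (328,243) between the finger lanes, rod at x 23–56, y ≈ 111, as expected. Descend, close and lift.

Emit:
play_rows(
  slide=[
    [0.002,0.003,0.037],
    [0.001,0.003,0.037],
    [0.002,0.003,0.037],
    [0.001,0.003,0.037],
    [0.002,0.002,0.037],
    [0.002,0.002,0.038],
    [0.002,0.002,0.037],
    [0.002,0.002,0.037],
  ],
  twist=[
    [0,0,0],
    [0,0,0],
    [0,0,0],
    [0,0,0],
    [0,0,0],
    [0,0,0],
    [0,0,0],
    [0,0,0],
  ],
)

```text
t: 29.45
tool_pos: [0.4888, 0.2937, 0.1019]
orientation: [2.648, 0.959, 0.156]
force: [0.4, 0.3, -0.3]
opening: 0.0605
gripper_force: 0.0
```

Emit:
play_rows(
  slide=[
    [0,0,0],
    [0,0,0],
    [0,0,0],
    [0,0,0],
    [0,0,0],
    [0,0,0],
    [0,0,0],
    [0,0,0],
  ],
  twist=[
    [0,0,0],
    [0,0,0],
    [0,0,0],
    [0,0,0],
    [0,0,0],
    [0,0,0],
    [0,0,0],
    [0,0,0],
  ],
  fingers=1,
  force=15,
)

```text
t: 30.25
tool_pos: [0.4894, 0.2933, 0.1033]
orientation: [2.646, 0.958, 0.158]
force: [3.4, -3.8, 0.1]
opening: 0.0152
gripper_force: 15.0
```

```bash
python3 - <<'E'
from h import *
st();s=robot.read_state();r=R.from_rotvec(s['orientation']);p=s['tool_pos']
plan((p+PR.apply([0,-.0015,.018]),r,4),(p+PR.apply([0,-.0042,.034]),r,4))
E
```

```text
t 30.25 tcp [0.4894 0.2933 0.1033] press mm [ 37.  103.6 103.3] xyaw 39.8 zdir [ 0.21  -0.261 -0.942] F [ 3.4 -3.8  0.1] op 0.0152 gf 15.0 q [ 0.67  0.15  1.72 -0.36  1.28  1.65]
slide [[0.0, 0.007, -0.016], [0.0, 0.008, -0.017], [0.0, 0.007, -0.016], [0.0, 0.008, -0.017], [0.0, 0.008, -0.014], [0.0, 0.008, -0.014], [-0.001, 0.008, -0.014], [0.0, 0.007, -0.015]]
twist [[0.0, 0.0, 0.0], [0.0, 0.0, 0.0], [0.0, 0.0, 0.0], [0.0, 0.0, 0.0], [0.0, 0.0, 0.0], [0.0, 0.0, 0.0], [0.0, 0.0, 0.0], [0.0, 0.0, 0.0]]
max mm 4.7 deg 0.0
```

Emit:
play_rows(
  slide=[
    [0,0.007,-0.016],
    [0,0.008,-0.017],
    [0,0.007,-0.016],
    [0,0.008,-0.017],
    [0,0.008,-0.014],
    [0,0.008,-0.014],
    [0,0.008,-0.014],
    [0,0.007,-0.015],
  ],
  twist=[
    [0,0,0],
    [0,0,0],
    [0,0,0],
    [0,0,0],
    [0,0,0],
    [0,0,0],
    [0,0,0],
    [0,0,0],
  ],
)

```text
t: 31.05
tool_pos: [0.4912, 0.2909, 0.137]
orientation: [2.648, 0.96, 0.156]
force: [0.3, -0.2, -3.0]
opening: 0.0157
gripper_force: 15.0
```

Emit:
play_rows(
  slide=[
    [0,0,0],
    [0,0,0],
    [0,0,0],
    [0,0,0],
    [0,0,0],
    [0,0,0],
    [0,0,0],
    [0,0,0],
  ],
  twist=[
    [0,0,0],
    [0,0,0],
    [0,0,0],
    [0,0,0],
    [0,0,0],
    [0,0,0],
    [0,0,0],
    [0,0,0],
  ],
)

```text
t: 31.85
tool_pos: [0.4913, 0.291, 0.1367]
orientation: [2.648, 0.959, 0.156]
force: [-2.0, 1.5, -1.4]
opening: 0.0154
gripper_force: 15.0
```

Emit:
play_rows(
  slide=[
    [0,0,0],
    [0,0,0],
    [0,0,0],
    [0,0,0],
    [0,0,0],
    [0,0,0],
    [0,0,0],
    [0,0,0],
  ],
  twist=[
    [0,0,0],
    [0,0,0],
    [0,0,0],
    [0,0,0],
    [0,0,0],
    [0,0,0],
    [0,0,0],
    [0,0,0],
  ],
)

```text
t: 32.65
tool_pos: [0.4913, 0.291, 0.1367]
orientation: [2.648, 0.959, 0.156]
force: [-5.8, 2.9, -1.1]
opening: 0.0152
gripper_force: 15.0
```

```bash
cat > knob.py <<'E'
from h import *
st()
for n in('top','scene'):
    im,d,c=grab(n);P=w2p(cloud(d,c).reshape(-1,3)).reshape(480,640,3)
    q=(d>0)&(abs(P[...,0]-.025)<.012)&(abs(P[...,1])<.012)&(P[...,2]>.1)&(P[...,2]<.4)
    if q.sum():print(n,'knob top z',q.sum(),np.percentile(P[q][:,2],[50,95]).round(4),'down=.207')
E
python3 knob.py
```

```text
t 32.65 tcp [0.4913 0.291  0.1367] press mm [ 36.9 100.6 136.7] xyaw 39.8 zdir [ 0.208 -0.26  -0.943] F [-5.8  2.9 -1.1] op 0.0152 gf 15.0 q [ 0.67  0.11  1.7  -0.35  1.34  1.62]
top knob top z 98 [0.2067 0.2104] down=.207
scene knob top z 163 [0.1256 0.2017] down=.207
```

The knob top reads 0.207, so the ram is down. Lower the lever back, release and retreat.

Emit:
play_rows(
  slide=[
    [0,-0.007,0.015],
    [0,-0.008,0.014],
    [0,-0.008,0.014],
    [0,-0.008,0.014],
    [0,-0.008,0.017],
    [0,-0.007,0.016],
    [0,-0.008,0.016],
    [0,-0.006,0.014],
  ],
  twist=[
    [0,0,0],
    [0,0,0],
    [0,0,0],
    [0,0,0],
    [0,0,0],
    [0,0,0],
    [0,0,0],
    [0,0,0],
  ],
)

```text
t: 33.55
tool_pos: [0.4894, 0.2935, 0.1035]
orientation: [2.647, 0.958, 0.158]
force: [0.9, -1.8, 4.1]
opening: 0.0156
gripper_force: 15.0
```

Emit:
play_rows(
  slide=[
    [0,0,0],
    [0,0,0],
    [0,0,0],
    [0,0,0],
    [0,0,-0.02],
    [0,0,-0.06],
    [0,0,-0.1],
    [0,0,-0.15],
  ],
  twist=[
    [0,0,0],
    [0,0,0],
    [0,0,0],
    [0,0,0],
    [0,0,0],
    [0,0,0],
    [0,0,0],
    [0,0,0],
  ],
  fingers=-0.3,
)

```text
t: 34.35
tool_pos: [0.4702, 0.3148, 0.1813]
orientation: [2.647, 0.959, 0.152]
force: [0.0, 0.8, 0.4]
opening: 0.0604
gripper_force: 0.0
```

Emit:
play_rows(
  slide=[
    [0,0,-0.08],
    [0,0,0],
    [0,0,0],
    [0,0,0],
    [0,0,0],
    [0,0,0],
    [0,0,0],
    [0,0,0],
  ],
  twist=[
    [0,0,0],
    [0,0,0],
    [0,0,0],
    [0,0,0],
    [0,0,0],
    [0,0,0],
    [0,0,0],
    [0,0,0],
  ],
)

```text
t: 35.15
tool_pos: [0.4672, 0.3203, 0.1998]
orientation: [2.648, 0.959, 0.155]
force: [-0.2, 0.0, 0.0]
opening: 0.0609
gripper_force: 0.0
```

```bash
cat >> knob.py <<'E'
im,d,c=grab('wrist');P=w2p(cloud(d,c).reshape(-1,3)).reshape(480,640,3);hsv=cv2.cvtColor(im,cv2.COLOR_RGB2HSV)
q=(cv2.inRange(hsv,(0,180,80),(6,255,255))>0)&(d>0)&(P[...,2]>.09)&(P[...,2]<.19)
print('grip',q.sum(),np.percentile(P[q],[3,50,97],axis=0).round(4) if q.sum() else '')
im,d,c=grab('top');hsv=cv2.cvtColor(im,cv2.COLOR_RGB2HSV);W=cloud(d,c)
mk=cv2.inRange(hsv,(8,60,120),(28,255,255));mk[:,:255]=0;mk[:235]=0;mk[:,340:]=0;mk[312:]=0
n,l,s,ce=cv2.connectedComponentsWithStats(mk)
for i in range(1,n):
    if s[i,4]>=6:print('chip',s[i].tolist(),(w2p(on_plane(ce[i],c,.023))*1e3).round(1))
m=cv2.inRange(hsv,(8,150,120),(22,255,255));m[:,:355]=0;m[:260]=0;m[305:]=0;m[:,415:]=0
print('scraper',np.median(W[m>0],0))
E
python3 knob.py
```

```text
t 35.15 tcp [0.4672 0.3203 0.1998] press mm [ 37.2 138.6 199.8] xyaw 39.8 zdir [ 0.208 -0.26  -0.943] F [-0.2  0.   0. ] op 0.0609 gf 0.0 q [ 0.73  0.07  1.62 -0.34  1.47  1.65]
top knob top z 95 [0.2068 0.2106] down=.207
scene knob top z 260 [0.1593 0.2058] down=.207
grip 555 [[0.0239 0.1056 0.1196]
 [0.0384 0.1145 0.1248]
 [0.0547 0.1173 0.1271]]
chip [313, 274, 9, 8, 35] [[-107.6  -26.4   23. ]]
chip [307, 283, 5, 4, 15] [[-108.7    2.8   23. ]]
chip [299, 291, 3, 4, 10] [[-107.7   36.8   23. ]]
scraper [ 0.44408157 -0.08573161  0.08279644]
```

Ram is down, the lever is back, the chips are in the trough and the scraper is standing. Handing in.

```bash
python3 -c "
from plant import robot
print(robot.close_job())"
```

```text
the job is handed in; nothing more can be done
None
```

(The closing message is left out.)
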